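Carry a specimen plate on a lifter to the microscope stage

ROBOT

A 6-joint arm with a two-finger parallel gripper is mounted at the origin on the work surface. World frame = base frame: x ahead of the robot, y to its left, z up, the work surface at z = 0. Lengths are in mm, angles in rad, forces in N, time in s.
With the tool pointing down it reaches from about 400 to 925 mm from the base axis. Payload 12.5 kg.
Tool frame: the origin (TCP) lies between the finger pads; the fingertips stand 14 mm ahead of it and the grasp point (between the pads) lies 5 mm behind it; x points along the fingers, y is the direction in which the jaws open and shut, and the axes are right-handed (so a half turn about x gives the same grasp; the last joint's range is limited). The gripper opens to 95 mm and grips with 3 to 60 N. Pads are 20 mm wide; open, the fingers measure 119 mm over their backs; the gripper's body (75 mm by 180 mm) begins 59 mm behind the grasp point.
Start: joints at [-1.346, 0.491, 1.559, -0, 1.092, -0.106], TCP at [203.023, -591.126, 195.561] pointing down, gripper open.
Joint ranges: [-3.1, 3.1], [-0.84, 2.19], [0.05, 2.79], [-1.13, 4.28], [0.06, 2.93], [-2.69, 2.69]. Speed limits (rad/s): [2.22, 2.22, 2.79, 3.14, 3.14, 3.14].

INTERFACE

Orientations are given as [roll, pitch, yaw] about the fixed x, y, z axes, in that order (R = Rz(yaw) Ry(pitch) Rx(roll)).
In Python, from cell import env, cams gives the robot as it stands.
- The arm moves only by the tool carry_out, never from a script. Its arguments are lists of equal length, an entry for each row: "grip": the closure, from -1 (fully open) to 1 (shut); "linear": the shift along the tool's x, y, z scaled (see below), a list of three; "turn": the turn about the tool's x scaled (see below). In form: {"grip": [grip, ...], "linear": [[tx, ty, tz], ...], "turn": [turn, ...]}. A call has 1 to 5 rows; each row shifts and turns the commanded pose from where the row before left it, along the tool's axes as they then stand; what a row does not reach is not made up. The controller multiplies each number of a shift by 0.5 m and each number of a turn by 180 degrees. A row lasts 1/10 s, in which the tool goes at most 50 mm and 8.59 degrees, less where a joint would pass 70% of its speed; a pose out of reach is approached as far as the arm can. A call with a number of a shift or a turn outside -1 to 1 is refused whole. A call with a gripper value outside its range is refused whole. The fingers move at their own pace and stop on an object; the grip force is fixed at half the most. Time passes only in rows, so rows that do not move let the fingers close. It gives the time, the measured TCP pose, the force and the opening at its end, in the units of the state.
- env.state(): the state, without advancing time (a new reading comes with each control period).
- cams.read_camera(name): name is "scene" or "top" or "wrist"; returns the picture (400x640x3 uint8, blue, green, red); there is no depth.
- cams.camera_info(name): a dict with "fx", "fy", "cx", "cy" (pixels), "view" (4x4, takes a point from world to camera coordinates). Camera axes: x right, y down, z forward; pixel columns grow to the right and rows downward; lengths in mm; the calibration is good to about 2 mm. The wrist camera is an equidistant fisheye: a pixel r from the principal point sees the ray r / f radians off the axis. A picture is of the moment at which its call begins: read the wrist's pose just before it. camera_info takes no time and is no camera call; for the wrist camera it gives the pose at the moment of the call.
- env.job_done(): hands the job in, once; it reports no verdict.
The state is a dict: "t": time; "joints": joint angles; "qvel": joint speeds; "tau": joint torques, N m; "eef_pos": TCP position; "tcp_rot": TCP orientation; "ft_force": force on the tool from outside, world axes, zero at the start; "moment": the same for the moment, N m; "opening": opening from 0.0 (shut) to 1.0 (fully open).
Only numpy, scipy, OpenCV 4.12 (cv2) and the standard library are available. Lean on these libraries where they do the work, as an engineer would, in place of code of your own. Each camera call takes 0.05 s, during which the arm holds its last target. There are 200 camera calls.

TASK

Take the lifter by its red cross grip, slide its blade under the blue specimen plate on the yellow rest and, unhurried, carry the plate level on the blade to the microscope. Feel for the stage, whose height is not known, lower the plate gently to lie flat between its four brass nubs, draw the blade out and stand the lifter flat on the bench, touching neither rest nor microscope. Never touch the plate with the gripper or arm, and leave the eyepiece, jar and slide box alone.

Things in the scene. Friction and masses are not known exactly. Their poses are not given: they have to be found in the camera images.
- lifter: Loose lifter, 0.17 to 0.25 kg; stands by itself on its blade. Origin under the blade where the plate's centre should sit; x along the blade to its free tip, z up. Steel blade 44 mm wide (y), 4 mm thick, x = -78 to +35 mm. From x = -72 mm a stem 8 mm thick, 26 mm wide rises, leaning back (to -x) 35 degrees from vertical, to the red cross grip.
- lifter_grip (a point): Centre of the red cross grip, at (-125, 0, 77) mm in the lifter's axes (which it shares). Bar 90 mm long in y; two flat faces 14 mm apart, 28 mm long down the stem. To grip them, point the fingers down the leaning stem, along (0.574, 0, -0.819), 35 degrees from vertical, closing along (0.819, 0, 0.574). Grip firmly, or the blade may pitch.
- lifter_pad (a point): Point on the blade's upper face where the centre of the plate should sit, 4 mm above the lifter's origin, 35 mm behind the blade tip. Axes parallel to the lifter's.
- specimen: Loose round specimen plate: blue disc 90 mm in diameter, 12 mm thick, flat underneath, white face with three stuck-on stones up to 9 mm high; 0.06 to 0.13 kg. Origin at the centre of its underside, z up.
- specimen_centre (a point): Centre of the blue disc, half-way up (6 mm above its underside).
- rest: Fixed rest where the plate starts. Origin on the bench under its centre, z up. Grey foot 130 by 130 mm, 12 mm high; two yellow rails along its x, 100 mm long, 22 mm wide, tops at 70 mm, with a slot 60 mm wide between them, open at both ends, for the blade. Enter from its -x side along +x.
- microscope: Fixed white microscope. Origin on the bench, straight under the optical axis and stage centre; front is -x, z up; the blade enters along its +x. Base 25 mm high, x = -110 to +160 mm, 200 mm wide. Column 34 mm thick at x = +125 mm.
- stage_low (a point): Point on the optical axis 57 mm above the bench: the lowest height that the stage's dark slot floor can have. The stage was left at some focus height, so that its slot floor lies 57 to 82 mm above the bench and its rail tops 18 mm higher (75 to 100 mm); this height is not reported. It does not yield below about 40 N. Slot floor 90 mm long (x).
- stage_axis (a point): Point on the optical axis 100 mm above the bench: the highest the stage's rail tops can be. Two aluminium rails along the microscope's x at y = +-32 to +-58 mm; the slot between them, for the blade, is 64 mm wide, open to -x and +x. The plate lies across the rails between four brass nubs 5 mm high (x = +-31, y = +-44 mm), with about 5 mm play all round.
- lens (a point): Centre of the black lens' underside, 213 mm above the bench. Lens 68 mm wide. Above it a head box from 260 mm up, 90 mm wide, from 43 mm in front of the axis back to the column; two eyepieces slope from the head to the front, ending 106 mm in front of the axis at 390 to 430 mm height.
- eyepiece: Bystander: loose black spare eyepiece, 38 mm in diameter, 52 mm high, standing on the bench. Origin under its centre.
- jar: Bystander: loose amber jar with white cap, 48 mm in diameter, 70 mm high. Origin under its centre.
- slide_box: Bystander: loose green slide box, 85 by 110 by 35 mm. Origin under its centre.
Not all that is in view belongs to the job. What is shaped like the lifter but purple is not meant. Of the things shaped like the specimen, the blue one is meant.

How it is judged (in metres and radians):
On the way, in this order (a step that is already met when the one before it is completed fails the run):
1. The plate rides on the held lifter alone, off the rest (contact force between specimen and lifter above 0.2 N and contact force between each of specimen, lifter and rest below 0.05 N and contact force between the fingers and lifter above 1 N), for 0.3 s.
2. The plate lies flat on the microscope stage, centred under the lens, free of the lifter (contact force between specimen and microscope above 0.2 N and contact force between specimen and lifter below 0.05 N and horizontal distance between specimen_centre and microscope below 0.008 m and angle between specimen's own z axis and vertical below 0.06 rad), for 0.3 s.
At the end, for the whole second after the job is handed in: The plate lies at rest on the microscope stage, flat within 3.4 degrees, its centre within 8 mm of the optical axis, not touching the lifter; the lifter stands at rest flat on the bench (blade underside within 6 mm of it, within 3.4 degrees of level), touching neither the microscope nor the rest (all of step 2 and linear speed of each of specimen, lifter below 0.02 m/s and height (world z) of lifter below 0.006 m and angle between lifter's own z axis and vertical below 0.06 rad and contact force between lifter and microscope below 0.05 N and contact force between lifter and rest below 0.05 N).
It fails at once if the plate tilted by more than 14 degrees (angle between specimen's own z axis and vertical above 0.25 rad).
It fails at once if the plate dropped or rushed (faster than 0.5 m/s) (linear speed of specimen above 0.5 m/s).
It fails at once if the gripper or arm touched the plate (contact force between any of the fingers, the arm and specimen above 0.3 N).
It fails at once if the lifter or plate pressed on the microscope with more than 25 N (contact force between any of lifter, specimen and microscope above 25 N).
It fails at once if a bystander was moved by more than 15 mm (distance of any of eyepiece, jar, slide_box from where it was at the start of the episode above 0.015 m).
It also fails if it takes over 66 s, if anything falls off the work surface, if the arm or the gripper's body presses on something with over 40 N, if the wrist force passes 120 N, or if a joint passes its speed limit or range.

## Working session

There is one attempt and no reset: what is moved stays moved. The work goes in short steps, Python scripts to look and compute and a tool call to move; the robot and the scene stay as the last step left them, time stands still between calls to the robot, and variables do not carry over. Pictures are saved under pics/ and viewed, about 8 in all and at most 12, crops included, and the job is handed in when it is done.

Besides the shell and the picture viewer there is one more tool, called after "Call:" as name(argument=value, ...) on one line, values as JSON. carry_out: Moves the arm, as the interface text tells. Shifts and turns lie within -1 to 1; 1 stands for 0.5 m of shift or 180 degrees of turn. Its arguments: {"type":"object","properties":{"grip":{"type":"array"},"linear":{"type":"array"},"turn":{"type":"array"}},"required":["grip","linear","turn"]}

```bash
ls; mkdir -p pics
cat > a.py <<'E'
from cell import env,cams
import cv2,numpy as np
for n in ("scene","top"):
    im=cams.read_camera(n); cv2.imwrite(f"pics/{n}0.png",im)
    i=cams.camera_info(n); print(n,i['fx'],i['cx'],i['cy'],np.round(np.linalg.inv(i['view']),3).tolist())
print(env.state())
E
python3 a.py
```

```text
pics
scene 440.6587571924115 313.09443080001006 197.36919432998346 [[-0.064, 0.627, -0.777, 1605.278], [0.998, 0.036, -0.053, 38.18], [-0.005, -0.778, -0.628, 962.93], [0.0, 0.0, 0.0, 1.0]]
top 519.8322102981849 315.30807118646175 195.78653960709582 [[0.024, -0.986, 0.162, 297.672], [-1.0, -0.024, 0.004, -12.469], [-0.0, -0.162, -0.987, 1749.37], [0.0, 0.0, 0.0, 1.0]]
{'t': 0.1, 'joints': array([-1.34559349e+00,  4.91472810e-01,  1.55939105e+00, -1.76112274e-05,
        1.09166549e+00, -1.05613437e-01]), 'qvel': array([-3.02657298e-04, -2.96277910e-03, -3.00549881e-03, -5.20931168e-05,
        1.22213178e-04,  1.71132002e-04]), 'tau': array([ 3.12097720e-03, -6.13620830e+01, -2.58606094e+01,  6.93885447e-02,
        4.69797326e-02, -5.16624891e-05]), 'eef_pos': array([ 202.96806739, -590.8867917 ,  195.03575513]), 'tcp_rot': array([-1.65973508,  1.5698595 ,  1.81268197]), 'ft_force': array([-0.64291013, -0.3606133 ,  0.07583232]), 'moment': array([ 0.05034692, -0.02008892,  0.01581367]), 'opening': 0.9982463833203479}
```

View pics/top0.png

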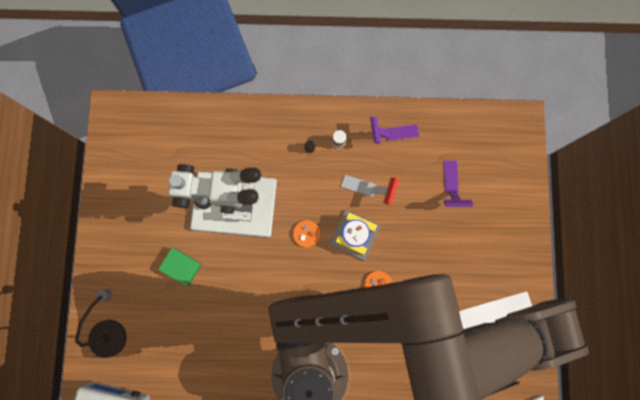

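View pics/scene0.png

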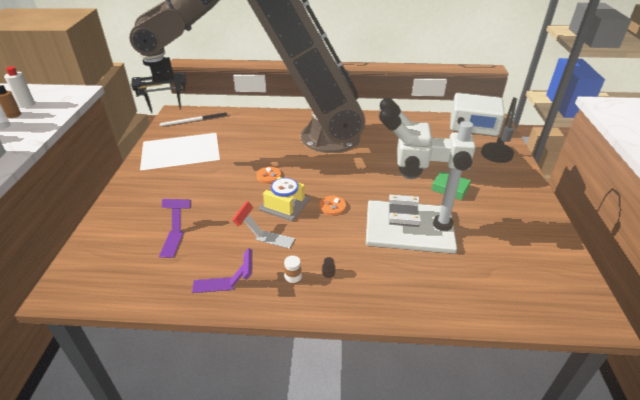

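```bash
cat > h.py <<'E'
from cell import env,cams
import cv2,numpy as np
def ray(n,u,v,info=None):
    i=info or cams.camera_info(n); T=np.linalg.inv(i['view'])
    x,y=(u-i['cx'])/i['fx'],(v-i['cy'])/i['fy']
    if n=='wrist':
        r=np.hypot(x,y); s=np.sin(r)/max(r,1e-9); d=np.array([x*s,y*s,np.cos(r)])
    else: d=np.array([x,y,1.])
    return T[:3,3],T[:3,:3]@d
def on(n,u,v,z,info=None):
    o,d=ray(n,u,v,info); return o+d*(z-o[2])/d[2]
def proj(n,p,info=None):
    i=info or cams.camera_info(n); c=i['view'][:3,:3]@np.array(p,float)+i['view'][:3,3]
    if n=='wrist':
        rho=np.hypot(c[0],c[1]); th=np.arctan2(rho,c[2]); return np.array([i['cx']+i['fx']*th*c[0]/rho,i['cy']+i['fy']*th*c[1]/rho])
    return np.array([i['cx']+i['fx']*c[0]/c[2],i['cy']+i['fy']*c[1]/c[2]])
E
python3 - <<'E'
from h import *
t=cv2.imread('pics/top0.png'); s=cv2.imread('pics/scene0.png')
a=cv2.resize(t[150:265,160:410],None,fx=3.2,fy=3.2,interpolation=cv2.INTER_CUBIC)
b=cv2.resize(s[0:120,110:230],(230,230),interpolation=cv2.INTER_CUBIC)
c=cv2.resize(s[90:260,350:480],(176,230),interpolation=cv2.INTER_CUBIC)
d=cv2.resize(s[165:260,220:350],(314,230),interpolation=cv2.INTER_CUBIC)
row=np.hstack([b,c,d]); row=cv2.copyMakeBorder(row,0,0,0,800-row.shape[1],cv2.BORDER_CONSTANT)
cv2.imwrite('pics/c1.png',np.vstack([a,row])); print(a.shape,row.shape)
# heights on the tool axis in scene view: vertical line at TCP
for z in (180,250,300,350,400,450,500,550): print(z,proj('scene',[203,-591,z]).round(0))
i=cams.camera_info('wrist'); print(i['fx'],i['cx'],i['cy'],np.linalg.inv(i['view']).round(2).tolist())
E
```

```text
(368, 800, 3) (230, 800, 3)
180 [167. 118.]
250 [163. 100.]
300 [160.  87.]
350 [157.  73.]
400 [153.  59.]
450 [150.  44.]
500 [146.  29.]
550 [142.  12.]
309.70691628693146 317.1742558682624 195.21222030443138 [[0.33, -0.91, -0.27, 278.61], [-0.95, -0.31, -0.09, -565.2], [-0.0, 0.28, -0.96, 384.1], [0.0, 0.0, 0.0, 1.0]]
```

View pics/c1.png

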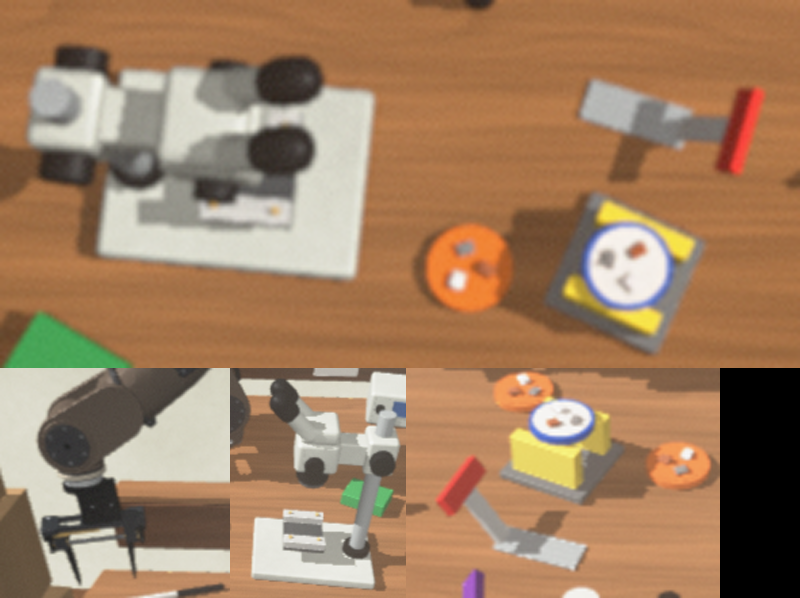

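```bash
cat >> h.py <<'E'
from scipy.spatial.transform import Rotation as Ro
def tool(): s=env.state(); return s['eef_pos'],Ro.from_euler('xyz',s['tcp_rot']).as_matrix()
def plan(target):
    p,R=tool(); d=R.T@(np.array(target,float)-p); print('tool shift units/0.5m',(d/500).round(4),'mm',d.round(1),'rows>=',np.linalg.norm(d)/50)
E
python3 - <<'E'
from h import *
p,R=tool(); print(R.round(4).tolist()); plan([-155,-570,300])
t=cv2.imread('pics/top0.png'); hsv=cv2.cvtColor(t,cv2.COLOR_BGR2HSV)
def comp(lo,hi,roi):
    m=cv2.inRange(hsv,lo,hi); k=np.zeros_like(m); x0,y0,x1,y1=roi; k[y0:y1,x0:x1]=m[y0:y1,x0:x1]; return k
def big(m):
    c=max(cv2.findContours(m,cv2.RETR_EXTERNAL,cv2.CHAIN_APPROX_NONE)[0],key=cv2.contourArea); return c
def W(pts,z): return [on('top',u,v,z)[:2].round(0).tolist() for u,v in pts]
b=big(comp((105,90,60),(130,255,255),(330,210,385,260))); e=cv2.fitEllipse(b); print('plate',e,W([e[0]],80))
r=big(comp((0,150,80),(8,255,255),(375,170,410,210))); q=cv2.minAreaRect(r); print('red',q,W(cv2.boxPoints(q),85),W([q[0]],85))
bl=big(comp((0,0,60),(179,60,255),(335,170,376,200))); q=cv2.minAreaRect(bl); print('blade',q,W(cv2.boxPoints(q),4))
ye=comp((22,120,100),(35,255,255),(325,205,385,265))
for c in cv2.findContours(ye,cv2.RETR_EXTERNAL,cv2.CHAIN_APPROX_NONE)[0]:
    if cv2.contourArea(c)>15: q=cv2.minAreaRect(c); print('rail',q,W(cv2.boxPoints(q),70))
C=lambda x,y:(160+x/3.2,150+y/3.2)
print('base corners FL? ',W([C(373,91),C(356,277),C(98,255)],25))
print('rest foot corners',W([C(593,193),C(704,242),C(656,352),C(548,303)],12))
print('blade tip/rear',W([C(590,80),C(581,115),C(683,147)],4))
print('red bar corners',W([C(760,90),C(741,88),C(735,173)],88))
E
```

```text
[[-0.0002, 0.3248, -0.9458], [0.0009, -0.9458, -0.3248], [-1.0, -0.0009, -0.0001]]
tool shift units/0.5m [-0.2097 -0.2723  0.6635] mm [-104.9 -136.1  331.8] rows>= 7.472479857186845
plate ((360.64984130859375, 232.08709716796875), (30.03040885925293, 36.95322036743164), 90.89431762695312) [[458.0, -154.0]]
red ((390.9339599609375, 189.9811248779297), (8.653715133666992, 28.296274185180664), 15.945395469665527) [[555.0, -225.0], [646.0, -250.0], [639.0, -277.0], [548.0, -252.0]] [[597.0, -251.0]]
blade ((358.8011169433594, 185.482177734375), (34.825103759765625, 12.821182250976562), 17.650123596191406) [[620.0, -89.0], [663.0, -102.0], [629.0, -216.0], [586.0, -203.0]]
rail ((350.49127197265625, 245.15615844726562), (31.48683738708496, 8.311059951782227), 23.749494552612305) [[423.0, -71.0], [447.0, -81.0], [409.0, -174.0], [384.0, -164.0]]
rail ((361.0759582519531, 221.82058715820312), (31.525421142578125, 8.394970893859863), 22.932100296020508) [[498.0, -103.0], [524.0, -114.0], [486.0, -208.0], [461.0, -198.0]]
base corners FL?  [[638.0, 127.0], [441.0, 138.0], [457.0, 407.0]]
rest foot corners [[536.0, -107.0], [487.0, -224.0], [372.0, -175.0], [420.0, -62.0]]
blade tip/rear [[660.0, -103.0], [621.0, -94.0], [589.0, -203.0]]
red bar corners [[636.0, -272.0], [638.0, -252.0], [550.0, -246.0]]
```

Call:
carry_out(grip=[-1,-1,-1,-1,-1], linear=[[-0.026,-0.034,0.083],[-0.026,-0.034,0.083],[-0.026,-0.034,0.083],[-0.026,-0.034,0.083],[-0.026,-0.034,0.083]], turn=[0,0,0,0,0])

```text
t: 0.6
eef_pos: [-22.5, -577.6, 260.9]
tcp_rot: [-2.205, 1.57, 1.267]
ft_force: [-0.6, -0.6, 0.2]
opening: 0.999
```

Call:
carry_out(grip=[-1,-1,-1], linear=[[-0.026,-0.034,0.083],[-0.026,-0.034,0.083],[-0.026,-0.034,0.083]], turn=[0,0,0])

```text
t: 0.9
eef_pos: [-156.9, -569.8, 299.9]
tcp_rot: [-2.542, 1.57, 0.93]
ft_force: [-0.0, -0.7, 1.0]
opening: 1.001
```

Call:
carry_out(grip=[-1,-1,-1,-1,-1], linear=[[0,-0.074,-0.051],[0,-0.074,-0.051],[0,-0.074,-0.051],[0,-0.074,-0.051],[0,-0.074,-0.051]], turn=[0,0,0,0,0])

```text
t: 1.4
eef_pos: [-94.0, -352.0, 299.1]
tcp_rot: [-2.418, 1.57, 1.054]
ft_force: [-0.3, 0.2, 0.2]
opening: 1.002
```

Call:
carry_out(grip=[-1,-1], linear=[[0,-0.074,-0.051],[0,-0.074,-0.051]], turn=[0,0])

```text
t: 1.6
eef_pos: [-69.7, -265.6, 299.2]
tcp_rot: [-2.43, 1.57, 1.042]
ft_force: [-0.7, -0.5, 1.2]
opening: 0.998
```

```bash
python3 -c "
from h import *
s=env.state();p,R=tool();print(s['joints'].round(3),p.round(1),R.round(3).tolist())"
```

```text
[-2.07  -0.177  2.105  0.     1.214 -0.83 ] [ -69.7 -265.6  299.2] [[0.0, 0.325, -0.946], [0.0, -0.946, -0.325], [-1.0, -0.0, -0.0]]
```

Call:
carry_out(grip=[-1,-1,-1,-1,-1], linear=[[-0.08,0.045,0.03],[-0.08,0.045,0.03],[-0.08,0.045,0.03],[-0.08,0.045,0.03],[-0.08,0.045,0.03]], turn=[0,0,0,0,0])

```text
t: 2.1
eef_pos: [-104.9, -398.7, 501.2]
tcp_rot: [1.073, 1.571, -1.738]
ft_force: [0.3, -0.8, 0.3]
opening: 1.001
```

Call:
carry_out(grip=[-1,-1,-1,-1,-1], linear=[[-0.08,0.045,0.03],[-0.08,0.045,0.03],[-0.05,0.06,0.04],[0,0.08,0.055],[0,0.08,0.055]], turn=[0,0,0,0,0])

```text
t: 2.6
eef_pos: [-154.0, -580.1, 605.3]
tcp_rot: [0.903, 1.569, -1.908]
ft_force: [-0.4, 0.0, 0.3]
opening: 1.002
```

Call:
carry_out(grip=[-1,-1,-1], linear=[[0,0.08,0.055],[0,0.08,0.055],[0,0.08,0.055]], turn=[0,0,0])

```text
t: 2.9
eef_pos: [-184.7, -688.3, 600.9]
tcp_rot: [1.043, 1.568, -1.768]
ft_force: [-0.1, -0.7, 0.8]
opening: 1.0
```

```bash
python3 -c "
from h import *
s=env.state();p,R=tool();print(s['joints'].round(3),p.round(1),R.round(3).tolist())"
```

```text
[-1.926e+00  6.940e-01  1.410e-01  1.000e-03  2.304e+00 -6.850e-01] [-184.7 -688.3  600.9] [[-0.001, 0.325, -0.946], [-0.003, -0.946, -0.325], [-1.0, 0.002, 0.001]]
```

Call:
carry_out(grip=[-1,-1,-1,-1], linear=[[0,0.08,0.055],[0,0.08,0.055],[0,0.08,0.055],[0,0.08,0.055]], turn=[0,0,0,0])

```text
t: 3.3
eef_pos: [-211.5, -781.5, 521.6]
tcp_rot: [0.98, 1.495, -1.831]
ft_force: [0.1, 0.6, 0.9]
opening: 0.997
```

```bash
python3 -c "
from h import *
s=env.state();p,R=tool();print(s['joints'].round(3),p.round(1),R.round(3).tolist())"
```

```text
[-1.919  0.843  0.049  0.008  2.175 -0.674] [-211.5 -781.5  521.6] [[-0.019, 0.325, -0.945], [-0.073, -0.944, -0.323], [-0.997, 0.063, 0.042]]
```

Call:
carry_out(grip=[-1,-1,-1], linear=[[0,-0.08,-0.055],[0,-0.08,-0.055],[0,-0.08,-0.055]], turn=[0,0,0])

```text
t: 3.6
eef_pos: [-190.3, -702.2, 520.5]
tcp_rot: [0.982, 1.497, -1.828]
ft_force: [-0.6, -1.9, 2.0]
opening: 1.0
```

```bash
python3 -c "
from h import *
s=env.state();p,R=tool();print(s['joints'].round(3),p.round(1),R.round(3).tolist())"
```

```text
[-1.929  0.548  0.642  0.008  1.879 -0.686] [-190.3 -702.2  520.5] [[-0.019, 0.325, -0.945], [-0.071, -0.944, -0.323], [-0.997, 0.061, 0.041]]
```

Call:
carry_out(grip=[-1,-1,-1,-1,-1], linear=[[-0.0055,-0.029,-0.091],[-0.0055,-0.029,-0.091],[-0.0055,-0.029,-0.091],[-0.0055,-0.029,-0.091],[-0.0055,-0.029,-0.091]], turn=[0,0,0,0,0])

```text
t: 4.1
eef_pos: [2.8, -557.8, 522.5]
tcp_rot: [0.979, 1.494, -1.832]
ft_force: [-0.1, -1.0, 0.6]
opening: 1.001
```

Call:
carry_out(grip=[-1,-1,-1,-1,-1], linear=[[-0.0055,-0.029,-0.091],[-0.0055,-0.029,-0.091],[-0.0055,-0.029,-0.091],[-0.0055,-0.029,-0.091],[-0.0055,-0.029,-0.091]], turn=[0,0,0,0,0])

```text
t: 4.6
eef_pos: [194.4, -414.9, 522.1]
tcp_rot: [0.978, 1.494, -1.833]
ft_force: [0.6, -1.3, 0.3]
opening: 1.002
```

Call:
carry_out(grip=[-1,-1,-1,-1], linear=[[-0.0055,-0.029,-0.091],[-0.0055,-0.029,-0.091],[-0.0055,-0.029,-0.091],[-0.0055,-0.029,-0.091]], turn=[0,0,0,0])

```text
t: 5.0
eef_pos: [347.8, -300.4, 521.6]
tcp_rot: [0.978, 1.494, -1.833]
ft_force: [0.0, -0.7, -0.6]
opening: 0.999
```

Call:
carry_out(grip=[-1,-1,-1,-1,-1], linear=[[-0.0065,-0.087,-0.03],[-0.0065,-0.087,-0.03],[-0.0065,-0.087,-0.03],[-0.0065,-0.087,-0.03],[-0.0065,-0.087,-0.03]], turn=[0,0,0,0,0])

```text
t: 5.5
eef_pos: [346.5, -69.7, 520.7]
tcp_rot: [0.978, 1.494, -1.833]
ft_force: [0.9, 1.2, 0.4]
opening: 1.002
```

Call:
carry_out(grip=[-1,-1,-1,-1,-1], linear=[[-0.0065,-0.087,-0.03],[-0.0065,-0.087,-0.03],[-0.0065,-0.087,-0.03],[-0.0065,-0.087,-0.03],[-0.0065,-0.087,-0.03]], turn=[0,0,0,0,0])

```text
t: 6.0
eef_pos: [346.8, 161.1, 519.9]
tcp_rot: [0.982, 1.494, -1.829]
ft_force: [0.7, -0.4, 0.4]
opening: 1.0
```

Call:
carry_out(grip=[-1,-1,-1], linear=[[-0.0065,-0.087,-0.03],[-0.0065,-0.087,-0.03],[-0.0065,-0.087,-0.03]], turn=[0,0,0])

```text
t: 6.3
eef_pos: [347.2, 299.6, 519.3]
tcp_rot: [0.978, 1.494, -1.832]
ft_force: [1.1, -0.6, 0.8]
opening: 0.999
```

Call:
carry_out(grip=[-1,-1,-1,-1,-1], linear=[[-0.005,-0.0925,0.016],[-0.005,-0.0925,0.016],[-0.005,-0.0925,0.016],[-0.005,-0.0925,0.016],[-0.005,-0.0925,0.016]], turn=[0,0,0,0,0])

```text
t: 6.8
eef_pos: [233.6, 505.3, 518.6]
tcp_rot: [0.978, 1.494, -1.833]
ft_force: [0.1, 0.6, 0.2]
opening: 1.0
```

```bash
python3 -c "
from h import *
s=env.state();p,R=tool();print(s['t'],s['joints'].round(3),p.round(1),R.round(3).tolist())"
```

```text
6.8 [ 1.03   0.284  1.063 -0.022  1.868  2.264] [233.6 505.3 518.6] [[-0.02, 0.326, -0.945], [-0.075, -0.943, -0.323], [-0.997, 0.064, 0.043]]
```

Call:
carry_out(grip=[-1,-1,-1,-1,-1], linear=[[0,0,0],[0,0,0],[0,0,0],[0,0,0],[0,0,0]], turn=[-0.0454,-0.0454,-0.0454,-0.0454,-0.0454])

```text
t: 7.3
eef_pos: [235.0, 503.8, 518.5]
tcp_rot: [0.257, 1.493, -1.835]
ft_force: [-0.5, -0.5, -0.1]
opening: 0.999
```

Call:
carry_out(grip=[-1,-1,-1,-1,-1], linear=[[0,0,0],[0,0,0],[0,0,0],[0,0,0],[0,0,0]], turn=[-0.0454,-0.0454,-0.0454,-0.0454,-0.0454])

```text
t: 7.8
eef_pos: [235.0, 503.7, 518.5]
tcp_rot: [-0.457, 1.493, -1.835]
ft_force: [-0.5, 0.1, -0.6]
opening: 1.001
```

Call:
carry_out(grip=[-1,-1,-1,-1,-1], linear=[[0,0,0],[0,0,0],[0,0,0],[0,0,0],[0,0,0]], turn=[-0.0454,-0.0454,-0.0454,-0.0454,-0.0454])

```text
t: 8.3
eef_pos: [235.0, 503.7, 518.5]
tcp_rot: [-1.17, 1.493, -1.835]
ft_force: [0.3, 0.3, -0.6]
opening: 1.0
```

Call:
carry_out(grip=[-1,-1,-1], linear=[[0,0,0],[0,0,0],[0,0,0]], turn=[-0.0454,-0.0454,-0.0454])

```text
t: 8.6
eef_pos: [235.0, 503.8, 518.5]
tcp_rot: [-1.598, 1.493, -1.835]
ft_force: [0.2, -0.7, -0.9]
opening: 1.0
```

```bash
python3 -c "
from h import *
s=env.state();p,R=tool();print(s['t'],s['joints'].round(3),p.round(1),R.round(3).tolist());plan([140,660,480]);plan([108,740,600])"
```

```text
8.6 [ 1.027  0.283  1.066 -0.022  1.867 -0.312] [235.  503.8 518.5] [[-0.02, 0.235, 0.972], [-0.075, 0.969, -0.235], [-0.997, -0.077, -0.002]]
tool shift units/0.5m [ 0.0573  0.2642 -0.258 ] mm [  28.7  132.1 -129. ] rows>= 3.7372749148723505
tool shift units/0.5m [-0.1926  0.3857 -0.3584] mm [ -96.3  192.8 -179.2] rows>= 5.6060800311240016
```

Call:
carry_out(grip=[-1,-1,-1], linear=[[0.0035,0.079,-0.057],[0.0035,0.079,-0.057],[0.0035,0.079,-0.057]], turn=[0,0,0])

```text
t: 8.9
eef_pos: [179.7, 639.8, 504.6]
tcp_rot: [-1.588, 1.494, -1.833]
ft_force: [1.7, -0.2, 1.2]
opening: 1.0
```

Call:
carry_out(grip=[-1,-1,-1], linear=[[0.0035,0.079,-0.057],[0.0035,0.079,-0.057],[0.0035,0.079,-0.057]], turn=[0,0,0])

```text
t: 9.2
eef_pos: [131.7, 760.7, 491.8]
tcp_rot: [-1.592, 1.492, -1.834]
ft_force: [0.4, -0.0, 1.2]
opening: 1.0
```

Call:
carry_out(grip=[-1,-1,-1], linear=[[-0.069,0.0725,0],[-0.069,0.0725,0],[-0.069,0.0725,0]], turn=[0,0,0])

```text
t: 9.5
eef_pos: [144.4, 776.6, 514.4]
tcp_rot: [-2.108, 1.559, -2.352]
ft_force: [0.0, 0.0, 0.6]
opening: 0.999
```

```bash
python3 -c "
from h import *
s=env.state();p,R=tool();print(s['t'],s['joints'].round(3),p.round(1),R.round(3).tolist())"
```

```text
9.5 [ 1.301  0.851  0.049  0.007  2.252 -0.021] [144.4 776.6 514.4] [[-0.008, 0.241, 0.97], [-0.008, 0.97, -0.242], [-1.0, -0.01, -0.006]]
```

Call:
carry_out(grip=[-1,-1,-1,-1,-1], linear=[[-0.063,0.077,0],[-0.06,0.08,0],[-0.057,0.082,0],[-0.053,0.085,0],[-0.05,0.086,0]], turn=[0,0,0,0,0])

```text
t: 10.0
eef_pos: [160.8, 802.2, 529.0]
tcp_rot: [1.677, 1.449, 1.433]
ft_force: [-0.0, -0.1, -0.1]
opening: 0.998
```

```bash
python3 -c "
from h import *
s=env.state();p,R=tool();print(s['t'],s['joints'].round(3),p.round(1),R.round(3).tolist())"
```

```text
10.0 [ 1.286  0.835  0.049  0.021  2.137 -0.028] [160.8 802.2 529. ] [[0.017, 0.241, 0.97], [0.12, 0.963, -0.241], [-0.993, 0.121, -0.013]]
```

Call:
carry_out(grip=[-1,-1,-1,-1,-1], linear=[[-0.05,0.086,0.01],[-0.047,0.087,0.01],[-0.045,0.088,0.01],[-0.043,0.089,0.01],[-0.04,0.09,0.01]], turn=[0,0,0,0,0])

```text
t: 10.5
eef_pos: [198.7, 828.0, 542.4]
tcp_rot: [1.636, 1.315, 1.39]
ft_force: [-0.4, 0.4, 0.3]
opening: 0.995
```

Call:
carry_out(grip=[-1,-1,-1,-1,-1], linear=[[-0.038,0.091,0.01],[-0.036,0.092,0.01],[-0.034,0.093,0.01],[-0.032,0.094,0.01],[-0.03,0.094,0.01]], turn=[0,0,0,0,0])

```text
t: 11.0
eef_pos: [230.7, 855.6, 560.6]
tcp_rot: [1.612, 1.174, 1.366]
ft_force: [0.2, -0.5, -0.3]
opening: 1.0
```

```bash
python3 -c "
from h import *
s=env.state();p,R=tool();print(s['t'],s['joints'].round(3),p.round(1),R.round(3).tolist())"
```

```text
11.0 [ 1.214  0.821  0.048  0.062  1.879 -0.081] [230.7 855.6 560.6] [[0.079, 0.228, 0.97], [0.378, 0.894, -0.241], [-0.922, 0.386, -0.016]]
```

Call:
carry_out(grip=[-1,-1,-1,-1,-1], linear=[[-0.027,0.095,0.005],[-0.025,0.095,0.005],[-0.022,0.096,0.005],[-0.02,0.096,0.005],[-0.017,0.097,0.005]], turn=[0,0,0,0,0])

```text
t: 11.5
eef_pos: [247.6, 886.2, 583.9]
tcp_rot: [1.598, 1.03, 1.35]
ft_force: [-0.5, -0.1, -1.2]
opening: 1.0
```

```bash
cat >> h.py <<'E'
def show():
    s=env.state();p,R=tool();x=R[:,0]
    X=.574*R[:,0]+.819*R[:,1]
    print('t',s['t'],'j',s['joints'].round(3),'p',p.round(1),'tilt',np.degrees(np.arccos(-x[2])).round(2),'az',np.degrees(np.arctan2(x[1],x[0])).round(2),'blade yaw',np.degrees(np.arctan2(X[1],X[0])).round(2),'pitch up',np.degrees(np.arcsin(X[2])).round(2),'bank(z.z)',np.degrees(np.arcsin(R[2,2])).round(2),'F',s['ft_force'].round(1),'open',round(s['opening'],3)); print(R.round(3).tolist())
E
python3 -c "
from h import *
show()"
```

```text
t 11.5 j [ 1.203  0.815  0.048  0.077  1.741 -0.086] p [247.6 886.2 583.9] tilt 31.01 az 77.33 blade yaw 76.07 pitch up -4.02 bank(z.z) -0.79 F [-0.5 -0.1 -1.2] open 1.0
[[0.113, 0.214, 0.97], [0.503, 0.83, -0.242], [-0.857, 0.515, -0.014]]
```

Call:
carry_out(grip=[-1,-1,-1,-1], linear=[[-0.015,0.097,0],[-0.012,0.097,0],[-0.005,0.04,0],[0,0,0]], turn=[0,0,0,0])

```text
t: 11.9
eef_pos: [249.3, 901.3, 596.8]
tcp_rot: [1.593, 0.961, 1.344]
ft_force: [0.8, -0.6, -0.1]
opening: 0.998
```

```bash
python3 -c "
from h import *
show()"
```

```text
t 11.9 j [ 1.206  0.813  0.048  0.08   1.675 -0.083] p [249.3 901.3 596.8] tilt 34.93 az 77.02 blade yaw 75.98 pitch up -0.1 bank(z.z) -0.72 F [ 0.8 -0.6 -0.1] open 0.998
[[0.129, 0.206, 0.97], [0.558, 0.794, -0.242], [-0.82, 0.572, -0.013]]
```

```bash
python3 -c "
from h import *
p,R=tool()
A=np.array([380,300,580.]);B=np.array([572,-356,233.])
print((R.T@(A-p)/500/13).round(4),(R.T@(B-A)/500/16).round(4))"
```

```text
[-0.0469 -0.0708  0.0419] [-0.0071 -0.085   0.0437]
```

Call:
carry_out(grip=[-1,-1,-1,-1,-1], linear=[[-0.047,-0.071,0.042],[-0.047,-0.071,0.042],[-0.047,-0.071,0.042],[-0.047,-0.071,0.042],[-0.047,-0.071,0.042]], turn=[0,0,0,0,0])

```text
t: 12.4
eef_pos: [294.0, 709.3, 595.4]
tcp_rot: [1.592, 0.962, 1.345]
ft_force: [1.1, 0.6, 0.8]
opening: 1.001
```

Call:
carry_out(grip=[-1,-1,-1,-1,-1], linear=[[-0.047,-0.071,0.042],[-0.047,-0.071,0.042],[-0.047,-0.071,0.042],[-0.047,-0.071,0.042],[-0.047,-0.071,0.042]], turn=[0,0,0,0,0])

```text
t: 12.9
eef_pos: [344.5, 477.9, 589.2]
tcp_rot: [1.592, 0.962, 1.345]
ft_force: [1.3, -0.7, 0.8]
opening: 1.002
```

Call:
carry_out(grip=[-1,-1,-1], linear=[[-0.047,-0.071,0.042],[-0.047,-0.071,0.042],[-0.047,-0.071,0.042]], turn=[0,0,0])

```text
t: 13.2
eef_pos: [374.7, 339.0, 585.5]
tcp_rot: [1.591, 0.961, 1.345]
ft_force: [0.8, 0.2, 0.4]
opening: 0.999
```

Call:
carry_out(grip=[-0.2,-0.2,-0.2,-0.2,-0.2], linear=[[-0.007,-0.085,0.044],[-0.007,-0.085,0.044],[-0.007,-0.085,0.044],[-0.007,-0.085,0.044],[-0.007,-0.085,0.044]], turn=[0,0,0,0,0])

```text
t: 13.7
eef_pos: [436.2, 133.9, 476.3]
tcp_rot: [1.59, 0.962, 1.344]
ft_force: [0.1, 0.5, 0.3]
opening: 0.642
```

```bash
python3 -c "
from h import *
show(); p,R=tool(); B=np.array([572,-356,233.]); print((R.T@(B-p)/500/11).round(4))"
```

```text
t 13.7 j [-0.236 -0.023  1.655  0.61   1.525 -1.594] p [436.2 133.9 476.3] tilt 34.9 az 76.98 blade yaw 76.06 pitch up -0.13 bank(z.z) -0.64 F [0.1 0.5 0.3] open 0.642
[[0.129, 0.204, 0.97], [0.557, 0.795, -0.241], [-0.82, 0.572, -0.011]]
[-0.0102 -0.091   0.0459]
```

Call:
carry_out(grip=[-0.2,-0.2,-0.2,-0.2,-0.2], linear=[[-0.0094,-0.0834,0.042],[-0.0094,-0.0834,0.042],[-0.0094,-0.0834,0.042],[-0.0094,-0.0834,0.042],[-0.0094,-0.0834,0.042]], turn=[0,0,0,0,0])

```text
t: 14.2
eef_pos: [492.7, -70.2, 374.9]
tcp_rot: [1.591, 0.962, 1.344]
ft_force: [0.8, -0.4, 0.7]
opening: 0.601
```

Call:
carry_out(grip=[-0.2,-0.2,-0.2,-0.2,-0.2], linear=[[-0.0094,-0.0834,0.042],[-0.0094,-0.0834,0.042],[-0.0094,-0.0834,0.042],[-0.0094,-0.0834,0.042],[-0.0094,-0.0834,0.042]], turn=[0,0,0,0,0])

```text
t: 14.7
eef_pos: [549.2, -274.2, 273.5]
tcp_rot: [1.592, 0.962, 1.345]
ft_force: [1.2, -0.1, 1.4]
opening: 0.6
```

Call:
carry_out(grip=[-0.2,-0.2,-0.2], linear=[[-0.0094,-0.0834,0.042],[-0.0094,-0.0834,0.042],[0,0,0]], turn=[0,0,0])

```text
t: 15.0
eef_pos: [571.1, -357.7, 228.8]
tcp_rot: [1.6, 0.96, 1.349]
ft_force: [0.1, 0.4, 0.4]
opening: 0.599
```

```bash
cat > w.py <<'E'
from h import *
import sys
show(); i=cams.camera_info('wrist'); im=cams.read_camera('wrist'); cv2.imwrite('pics/%s.png'%sys.argv[1],im)
G=np.array([596.5,-250,77.]); p,R=tool(); print('grip px',proj('wrist',G,i).round(0)); plan(G+5*R[:,0])
E
python3 w.py w1
```

```text
t 15.0 j [-0.861  0.688  1.237  0.479  1.608 -2.259] p [ 571.1 -357.7  228.8] tilt 35.02 az 77.29 blade yaw 75.91 pitch up -0.02 bank(z.z) -0.97 F [0.1 0.4 0.4] open 0.599
[[0.126, 0.209, 0.97], [0.56, 0.792, -0.243], [-0.819, 0.574, -0.017]]
grip px [320. 172.]
tool shift units/0.5m [0.3868 0.0015 0.0028] mm [193.4   0.8   1.4] rows>= 3.868164951035651
```

View pics/w1.png

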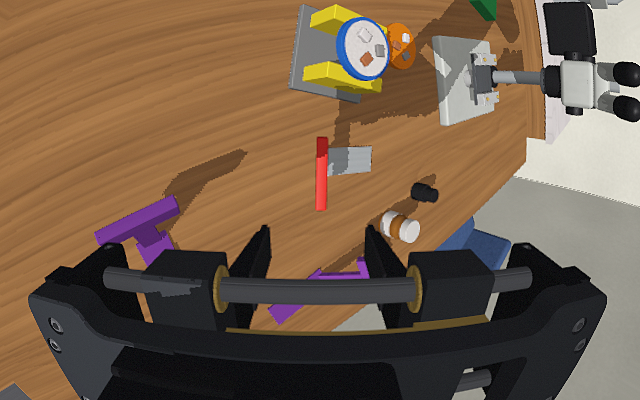

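Call:
carry_out(grip=[-0.2,-0.2,-0.2,-0.2,-0.2], linear=[[0.08,0,0.001],[0.08,0,0.001],[0.08,0,0.001],[0.08,0,0],[0.04,0,0]], turn=[0,0,0,0,0])

```text
t: 15.55
eef_pos: [595.5, -250.9, 85.0]
tcp_rot: [1.595, 0.961, 1.35]
ft_force: [0.8, 0.6, 0.5]
opening: 0.602
```

Call:
carry_out(grip=[-0.2,-0.2], linear=[[0.027,0,0],[0,0,0]], turn=[0,0])

```text
t: 15.75
eef_pos: [597.6, -245.1, 75.0]
tcp_rot: [1.594, 0.961, 1.348]
ft_force: [-1.1, -0.5, 1.1]
opening: 0.596
```

```bash
python3 w.py w2
```

```text
t 15.75 j [-0.724  0.772  1.518  0.562  1.23  -2.344] p [ 597.6 -245.1   75. ] tilt 34.91 az 77.23 blade yaw 76.16 pitch up -0.12 bank(z.z) -0.75 F [-1.1 -0.5  1.1] open 0.596
[[0.126, 0.204, 0.971], [0.558, 0.794, -0.239], [-0.82, 0.572, -0.013]]
grip px [313. 233.]
tool shift units/0.5m [ 0.0036 -0.0051 -0.001 ] mm [ 1.8 -2.6 -0.5] rows>= 0.0634437098925663
```

View pics/w2.png

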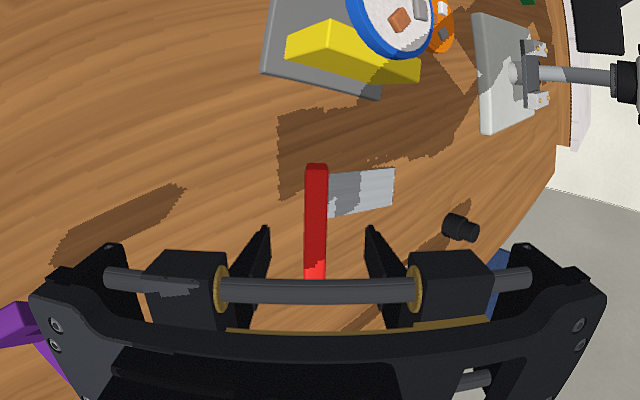

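Call:
carry_out(grip=[-0.2,1,1,1,1], linear=[[0.004,-0.005,0],[0,0,0],[0,0,0],[0,0,0],[0,0,0]], turn=[0,0,0,0,0])

```text
t: 16.3
eef_pos: [597.5, -247.7, 72.2]
tcp_rot: [1.592, 0.962, 1.345]
ft_force: [-0.6, 0.8, 0.5]
opening: 0.321
```

Call:
carry_out(grip=[1,1,1,1], linear=[[0,0,0],[0,0,0],[0,0,0],[0,0,0]], turn=[0,0,0,0])

```text
t: 16.7
eef_pos: [597.7, -247.9, 72.4]
tcp_rot: [1.591, 0.962, 1.344]
ft_force: [0.3, -3.2, 6.5]
opening: 0.019
```

```bash
python3 w.py w3
python3 - <<'E'
from h import *
# plate & rest from wrist view w2 not used; top view now: plate/blade
t=cams.read_camera('top'); cv2.imwrite('pics/top1.png',t)
hsv=cv2.cvtColor(t,cv2.COLOR_BGR2HSV); roi=(slice(205,265),slice(325,390))
m=np.zeros(t.shape[:2],np.uint8); m[roi]=cv2.inRange(hsv[roi],(100,60,40),(132,255,255))
ys,xs=np.nonzero(m); h=cv2.convexHull(np.stack([xs,ys],1).astype(np.int32)); (c,r)=cv2.minEnclosingCircle(h)
print('blue',len(xs),c,r,on('top',*c,82).round(1),'r mm',r/519.8*1670)
E
```

```text
t 16.7 j [-0.727  0.777  1.517  0.562  1.227 -2.347] p [ 597.7 -247.9   72.4] tilt 34.85 az 76.98 blade yaw 76.05 pitch up -0.18 bank(z.z) -0.65 F [ 0.3 -3.2  6.5] open 0.019
[[0.129, 0.204, 0.97], [0.557, 0.795, -0.241], [-0.821, 0.571, -0.011]]
grip px [318. 232.]
tool shift units/0.5m [-0.0001  0.0014 -0.0014] mm [-0.1  0.7 -0.7] rows>= 0.01974379141905479Traceback (most recent call last):
  File "<stdin>", line 6, in <module>
cv2.error: OpenCV(4.12.0) /io/opencv/modules/imgproc/src/shapedescr.cpp:201: error: (-215:Assertion failed) count >= 0 && (depth == CV_32F || depth == CV_32S) in function 'minEnclosingCircle'
```

View pics/w3.png

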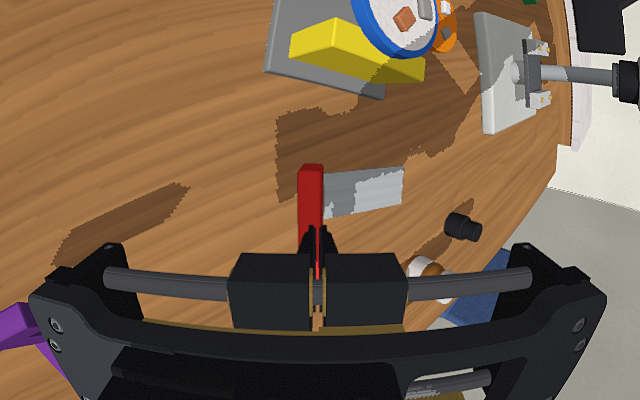

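Run:
```python
from h import *
show()
s=cams.read_camera('scene'); cv2.imwrite('pics/scene1.png',s); w=cv2.imread('pics/w3.png')
g=proj('scene',[597,-249,77]).astype(int); print(g)
a=cv2.resize(s[g[1]-60:g[1]+40,g[0]-60:g[0]+60],None,fx=5,fy=5,interpolation=cv2.INTER_CUBIC)[:, :600]
b=cv2.resize(w[150:320,260:420],None,fx=1.25,fy=1.25)
b=cv2.copyMakeBorder(b,0,500-b.shape[0],0,0,cv2.BORDER_CONSTANT)
cv2.imwrite('pics/c2.png',np.hstack([a,b]))
```

```text
t 16.8 j [-0.727  0.776  1.517  0.562  1.227 -2.347] p [ 597.7 -247.9   72.5] tilt 34.86 az 76.98 blade yaw 76.05 pitch up -0.17 bank(z.z) -0.65 F [ 0.2 -2.7  5. ] open 0.005
[[0.129, 0.204, 0.97], [0.557, 0.795, -0.241], [-0.821, 0.571, -0.011]]
[242 212]
```

View pics/c2.png

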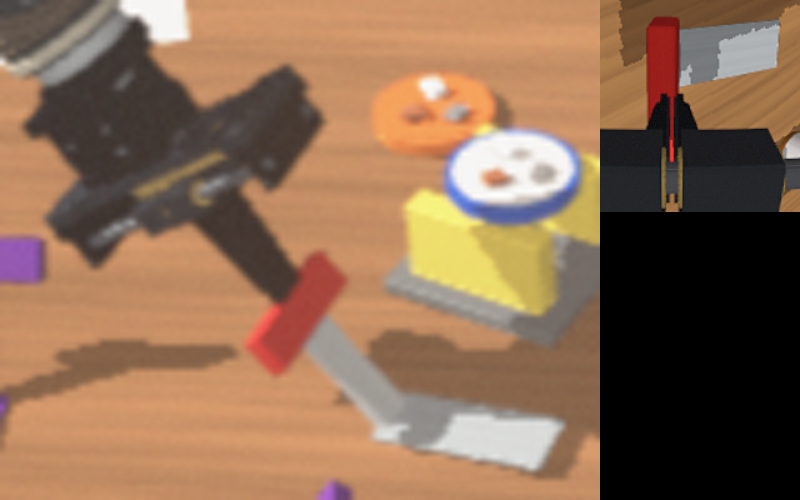

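Run:
```python
from h import *
i=cams.camera_info('wrist'); p,R=tool(); T=np.eye(4);T[:3,:3]=R;T[:3,3]=p
Tc=np.linalg.inv(T)@np.linalg.inv(i['view']); print('cam in tool',Tc.round(3).tolist())
for a in (-19,-5,0,14): print('axis pt x=',a,proj('wrist',p+a*R[:,0],i).round(0))
def info(pos,rot):
    T=np.eye(4);T[:3,:3]=Ro.from_euler('xyz',rot).as_matrix();T[:3,3]=pos
    j=dict(i); j['view']=np.linalg.inv(T@Tc); return j
I={'w1':info([571.1,-357.7,228.8],[1.6,.96,1.349]),'w2':info([597.6,-245.1,75.],[1.594,.961,1.348]),'w3':i}
for n in I:
    im=cv2.imread(f'pics/{n}.png'); h=cv2.cvtColor(im,cv2.COLOR_BGR2HSV)
    m=cv2.inRange(h,(0,150,50),(8,255,255))|cv2.inRange(h,(173,150,50),(179,255,255)); m[:, :280]=0; m[:,360:]=0; m[:120]=0; m[300:]=0
    ys,xs=np.nonzero(m); print(n,xs.min(),xs.max(),ys.min(),ys.max())
    for y in range(ys.min(),ys.max(),12):
        k=xs[ys==y]; print('   row',y,k.min(),k.max(),on('wrist',(k.min()+k.max())/2,y,77,I[n]).round(0))
```

```text
cam in tool [[0.0, -0.281, 0.96, -189.045], [1.0, 0.0, -0.0, 0.004], [-0.0, 0.96, 0.281, -79.292], [0.0, 0.0, 0.0, 1.0]]
axis pt x= -19 [317. 242.]
axis pt x= -5 [317. 233.]
axis pt x= 0 [317. 230.]
axis pt x= 14 [317. 222.]
w1 315 328 137 210
   row 137 317 326 [ 555. -237.   77.]
   row 149 317 327 [ 570. -240.   77.]
   row 161 316 326 [ 584. -245.   77.]
   row 173 316 326 [ 598. -249.   77.]
   row 185 315 326 [ 613. -254.   77.]
   row 197 315 326 [ 628. -258.   77.]
   row 209 315 325 [ 643. -262.   77.]
w2 303 328 163 279
   row 163 307 324 [ 553. -237.   77.]
   row 175 304 327 [ 561. -238.   77.]
   row 187 304 327 [ 568. -240.   77.]
   row 199 305 326 [ 575. -242.   77.]
   row 211 305 326 [ 583. -244.   77.]
   row 223 304 326 [ 591. -247.   77.]
   row 235 304 326 [ 599. -249.   77.]
   row 247 304 325 [ 607. -251.   77.]
   row 259 304 325 [ 616. -254.   77.]
   row 271 303 324 [ 624. -257.   77.]
w3 297 323 163 279
   row 163 305 317 [ 551. -244.   77.]
   row 175 297 322 [ 558. -247.   77.]
   row 187 297 322 [ 565. -249.   77.]
   row 199 297 322 [ 572. -251.   77.]
   row 211 298 322 [ 580. -252.   77.]
   row 223 298 322 [ 588. -254.   77.]
   row 235 298 318 [ 595. -258.   77.]
   row 247 316 318 [ 606. -254.   77.]
   row 259 316 318 [ 615. -256.   77.]
   row 271 315 319 [ 624. -258.   77.]
```

Call:
carry_out(grip=[-0.2,-0.2,-0.2,-0.2,-0.2], linear=[[-0.02,0,0],[-0.03,0,0],[-0.03,0,0],[0,0,0],[0,0,0]], turn=[0,0,0,0,0])

```text
t: 17.35
eef_pos: [592.3, -270.2, 105.1]
tcp_rot: [1.591, 0.962, 1.344]
ft_force: [0.1, 0.8, -0.2]
opening: 0.367
```

```bash
python3 w.py w4
python3 - <<'E'
from h import *
s=cams.read_camera('scene'); t=cams.read_camera('top'); w=cv2.imread('pics/w4.png')
cv2.imwrite('pics/top2.png',t)
a=cv2.resize(s[150:260,180:310],None,fx=3,fy=3,interpolation=cv2.INTER_CUBIC)
a=cv2.copyMakeBorder(a,0,10,0,0,cv2.BORDER_CONSTANT)
b=cv2.resize(w[100:320,220:430],(390,340))
print(a.shape,b.shape)
cv2.imwrite('pics/c3.png',np.hstack([a,b]))
i=cams.camera_info('wrist')
h=cv2.cvtColor(w,cv2.COLOR_BGR2HSV); m=cv2.inRange(h,(0,150,50),(8,255,255))|cv2.inRange(h,(173,150,50),(179,255,255)); m[:, :270]=0; m[:,370:]=0; m[:120]=0; m[300:]=0
ys,xs=np.nonzero(m); print(xs.min(),xs.max(),ys.min(),ys.max())
for y in range(ys.min(),ys.max(),15):
    k=xs[ys==y]; print('   row',y,k.min(),k.max(),on('wrist',(k.min()+k.max())/2,y,77,i).round(0))
E
```

```text
t 17.35 j [-0.756  0.748  1.473  0.538  1.3   -2.327] p [ 592.3 -270.2  105.1] tilt 34.86 az 76.99 blade yaw 76.03 pitch up -0.17 bank(z.z) -0.67 F [ 0.1  0.8 -0.2] open 0.367
[[0.129, 0.205, 0.97], [0.557, 0.795, -0.241], [-0.821, 0.571, -0.012]]
grip px [318. 212.]
tool shift units/0.5m [ 0.0786  0.0015 -0.0004] mm [39.3  0.7 -0.2] rows>= 0.7857969350812293
(340, 390, 3) (340, 390, 3)
312 331 154 273
   row 154 315 328 [ 554. -236.   77.]
   row 169 312 331 [ 565. -239.   77.]
   row 184 312 330 [ 576. -242.   77.]
   row 199 312 330 [ 587. -245.   77.]
   row 214 312 330 [ 599. -248.   77.]
   row 229 312 330 [ 611. -251.   77.]
   row 244 312 329 [ 623. -254.   77.]
   row 259 312 329 [ 636. -258.   77.]
```

View pics/c3.png

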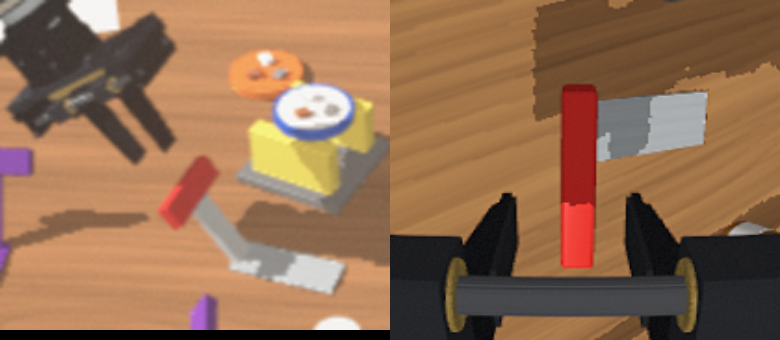

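Run:
```python
from h import *
p,R=tool(); print(p,env.state()['opening'])
for a in (-20,-5,0,14): print(a,proj('scene',p+a*R[:,0]).round(1),'L',proj('scene',p+a*R[:,0]-20*R[:,1]).round(1),'R',proj('scene',p+a*R[:,0]+20*R[:,1]).round(1))
print('G',proj('scene',[597,-249,77]).round(1))
```

```text
[ 592.18424365 -269.4099195   104.37302911] 0.49787130494311754
-20 [230.9 199.9] L [226.5 201.8] R [235.3 198. ]
-5 [234.  203.6] L [229.5 205.4] R [238.4 201.7]
0 [235.  204.8] L [230.6 206.6] R [239.5 202.9]
14 [237.8 208.1] L [233.4 209.9] R [242.3 206.3]
G [242.3 212.9]
```

Call:
carry_out(grip=[-0.2,-0.2,-0.2,-0.2,-0.2], linear=[[0.04,0,0],[0.04,0,0],[0.03,0,0],[0.02,0,0],[0.006,0.002,0]], turn=[0,0,0,0,0])

```text
t: 18.0
eef_pos: [601.1, -230.2, 48.6]
tcp_rot: [1.595, 0.961, 1.348]
ft_force: [-0.2, 0.4, 0.1]
opening: 0.601
```

Call:
carry_out(grip=[1,1,1,1,1], linear=[[0,0,0],[0,0,0],[0,0,0],[0,0,0],[0,0,0]], turn=[0,0,0,0,0])

```text
t: 18.5
eef_pos: [601.3, -231.3, 49.8]
tcp_rot: [1.592, 0.962, 1.344]
ft_force: [-0.1, 1.1, 0.6]
opening: 0.232
```

Call:
carry_out(grip=[1,1,1], linear=[[0,0,0],[0,0,0],[0,0,0]], turn=[0,0,0])

```text
t: 18.8
eef_pos: [601.4, -230.8, 50.1]
tcp_rot: [1.592, 0.961, 1.345]
ft_force: [0.5, 2.0, 5.8]
opening: 0.143
```

```bash
python3 w.py w5
```

```text
t 18.8 j [-0.705  0.798  1.545  0.583  1.177 -2.362] p [ 601.4 -230.8   50.1] tilt 34.93 az 77.05 blade yaw 76.07 pitch up -0.1 bank(z.z) -0.69 F [0.5 2.  5.8] open 0.143
[[0.128, 0.204, 0.971], [0.558, 0.794, -0.241], [-0.82, 0.572, -0.012]]
grip px [316. 252.]
tool shift units/0.5m [-0.0569 -0.0017 -0.001 ] mm [-28.4  -0.9  -0.5] rows>= 0.5688731117581036
```

Call:
carry_out(grip=[1,1,1,1,1], linear=[[-0.016,0.0115,0],[-0.041,0.0285,0],[-0.049,0.034,0],[-0.049,0.034,0],[0,0,0]], turn=[0,0,0,0,0])

```text
t: 19.35
eef_pos: [603.4, -232.6, 147.8]
tcp_rot: [1.582, 0.966, 1.337]
ft_force: [1.2, -0.7, -1.5]
opening: 0.147
```

```bash
python3 w.py w6
python3 - <<'E'
from h import *
t=cams.read_camera('top'); cv2.imwrite('pics/top3.png',t)
i=cams.camera_info('wrist'); w=cv2.imread('pics/w6.png')
p,R=tool(); x,y,z=R.T; X=.574*x+.819*y; Z=-.819*x+.574*y; Y=np.cross(Z,X)
O=p-33.5*x+125*X-77*Z; print('O pred',O.round(1),'X',X.round(3))
print('blade corners pred wrist',[proj('wrist',O+a*X+b*Y+4*Z,i).round(0).tolist() for a,b in((35,22),(35,-22),(-60,22),(-60,-22))])
print('blade corners pred top',[proj('top',O+a*X+b*Y+4*Z).round(1).tolist() for a,b in((35,22),(35,-22),(-60,22),(-60,-22))])
a=cv2.resize(w[100:260,270:450],(405,360)); g=proj('top',O).astype(int)
b=cv2.resize(t[g[1]-45:g[1]+45,g[0]-50:g[0]+50],(400,360),interpolation=cv2.INTER_CUBIC); print('top crop origin',g-[50,45])
cv2.imwrite('pics/c4.png',np.hstack([a,b]))
# plate in first top image
T=cv2.imread('pics/top0.png'); h=cv2.cvtColor(T,cv2.COLOR_BGR2HSV); m=np.zeros(T.shape[:2],np.uint8); r=(slice(214,252),slice(337,378))
m[r]=cv2.inRange(h[r],(100,70,40),(130,255,255)); c=cv2.findContours(m,cv2.RETR_LIST,cv2.CHAIN_APPROX_NONE)[0]
P=cv2.convexHull(np.vstack([k for k in c])); e=cv2.fitEllipse(P); print('plate',e,on('top',*e[0],80).round(1))
E
```

```text
t 19.35 j [-0.704  0.68   1.485  0.551  1.321 -2.263] p [ 603.4 -232.6  147.8] tilt 34.67 az 76.61 blade yaw 76.06 pitch up -0.36 bank(z.z) -0.38 F [ 1.2 -0.7 -1.5] open 0.147
[[0.132, 0.202, 0.971], [0.553, 0.797, -0.241], [-0.822, 0.569, -0.007]]
grip px [249. 204.]
tool shift units/0.5m [ 0.1012 -0.1091 -0.0022] mm [ 50.6 -54.6  -1.1] rows>= 1.488541455670652
O pred [ 627. -129.   94.] X [ 0.241  0.971 -0.004]
blade corners pred wrist [[403.0, 165.0], [401.0, 205.0], [331.0, 176.0], [330.0, 225.0]]
blade corners pred top [[341.7, 182.8], [345.2, 170.0], [370.2, 190.4], [373.6, 177.5]]
top crop origin [303 134]
plate ((355.3170166015625, 232.93540954589844), (25.591630935668945, 28.941617965698242), 110.50791931152344) [ 454.5 -136.9   80. ]
```

View pics/c4.png

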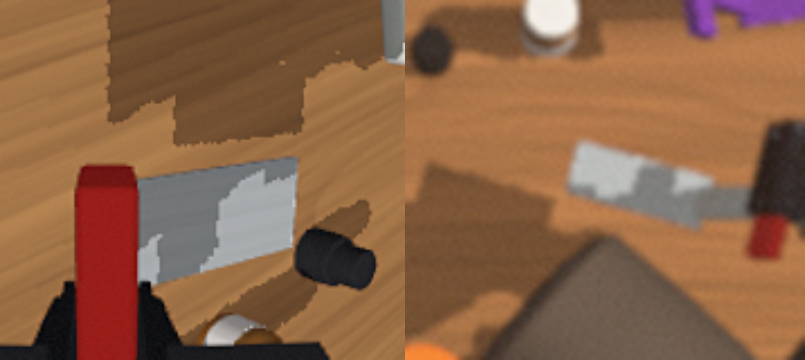

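```bash
cat >> h.py <<'E'
def lif():
    p,R=tool(); x,y,z=R.T; X=.574*x+.819*y; Z=-.819*x+.574*y; Y=np.cross(Z,X)
    O=p-33.5*x+123.5*X-73.3*Z-4*Y
    Xt=X-.012*Y
    return p,R,O,Xt,Y,Z
def goto(Ot,n=1):
    p,R,O,X,Y,Z=lif(); d=np.array(Ot,float)-O
    print('O',O.round(1),'yaw',np.degrees(np.arctan2(X[1],X[0])).round(1),'pitch',np.degrees(X[2]).round(2),'roll(leftup)',np.degrees(Y[2]).round(2),'-> d',d.round(1),'L',np.linalg.norm(d).round(0),'per row of',n,(R.T@d/500/n).round(4))
E
echo
```

Call:
carry_out(grip=[1,1], linear=[[-0.055,0.038,0],[0,0,0]], turn=[0.0278,0])

```text
t: 19.65
eef_pos: [603.4, -232.2, 179.1]
tcp_rot: [1.677, 0.964, 1.341]
ft_force: [0.2, -0.5, -2.6]
opening: 0.145
```

```bash
python3 -c "
from h import *
show(); goto([404,-259,128],6)"
```

```text
t 19.65 j [-0.704  0.648  1.457  0.544  1.376 -2.14 ] p [ 603.4 -232.2  179.1] tilt 34.79 az 76.86 blade yaw 71.86 pitch up -0.38 bank(z.z) -3.48 F [ 0.2 -0.5 -2.6] open 0.145
[[0.13, 0.289, 0.948], [0.556, 0.771, -0.311], [-0.821, 0.567, -0.061]]
O [ 636.9 -133.8  132.4] yaw 71.2 pitch -0.42 roll(leftup) 3.48 -> d [-232.9 -125.2   -4.4] L 264.0 per row of 6 [-0.0321 -0.0555 -0.0605]
```

Call:
carry_out(grip=[1,1,1,1,1], linear=[[-0.032,-0.0555,-0.0605],[-0.032,-0.0555,-0.0605],[-0.032,-0.0555,-0.0605],[-0.032,-0.0555,-0.0605],[-0.032,-0.0555,-0.0605]], turn=[0,0,0,0,0])

```text
t: 20.15
eef_pos: [407.0, -336.6, 171.9]
tcp_rot: [1.681, 0.961, 1.348]
ft_force: [0.3, -0.6, -2.2]
opening: 0.147
```

Call:
carry_out(grip=[1,1], linear=[[-0.032,-0.0555,-0.0605],[0,0,0]], turn=[0,0])

```text
t: 20.35
eef_pos: [366.5, -359.4, 171.1]
tcp_rot: [1.682, 0.961, 1.344]
ft_force: [0.5, 0.2, -2.8]
opening: 0.144
```

```bash
python3 -c "
from h import *
show(); goto([404,-259,46],3)"
```

```text
t 20.35 j [-1.115  0.562  1.661  0.373  1.426 -2.499] p [ 366.5 -359.4  171.1] tilt 34.91 az 77.02 blade yaw 71.81 pitch up -0.28 bank(z.z) -3.64 F [ 0.5  0.2 -2.8] open 0.144
[[0.129, 0.291, 0.948], [0.558, 0.769, -0.312], [-0.82, 0.569, -0.063]]
O [ 400.1 -260.9  124.5] yaw 71.1 pitch -0.32 roll(leftup) 3.64 -> d [  3.9   1.9 -78.5] L 79.0 per row of 3 [ 0.044  -0.0281  0.0054]
```

Call:
carry_out(grip=[1,1,1,1], linear=[[0.044,-0.028,0.005],[0.044,-0.028,0.005],[0.044,-0.028,0.005],[0,0,0]], turn=[0,0,0,0])

```text
t: 20.75
eef_pos: [373.1, -353.4, 90.9]
tcp_rot: [1.686, 0.957, 1.352]
ft_force: [0.2, -0.6, -1.2]
opening: 0.146
```

Run:
```python
from h import *
show(); goto([454.5,-138.5,46],8)
i=cams.camera_info('wrist'); w=cams.read_camera('wrist'); cv2.imwrite('pics/w7.png',w)
p,R,O,X,Y,Z=lif()
print('tip pred',[proj('wrist',O+35*X+b*Y+4*Z,i).round(0).tolist() for b in(22,-22)])
e=np.array([np.cos(np.radians(67.5)),np.sin(np.radians(67.5)),0]);n=np.array([-e[1],e[0],0]);c=np.array([454,-139.5,70])
print('rail near inner corners pred',[proj('wrist',c-50*e+b*n,i).round(0).tolist() for b in(52,30,-30,-52)])
print('plate centre pred',proj('wrist',[454.5,-138.5,82],i).round(0))
cv2.imwrite('pics/c5.png',cv2.resize(w[60:330,220:620],(800,540)))
```

```text
t 20.75 j [-1.1    0.667  1.72   0.393  1.275 -2.553] p [ 373.1 -353.4   90.9] tilt 35.14 az 77.45 blade yaw 72.05 pitch up -0.06 bank(z.z) -3.8 F [ 0.2 -0.6 -1.2] open 0.146
[[0.125, 0.289, 0.949], [0.562, 0.768, -0.308], [-0.818, 0.572, -0.066]]
O [ 406.1 -254.5   44.8] yaw 71.4 pitch -0.11 roll(leftup) 3.79 -> d [ 48.4 116.    1.2] L 126.0 per row of 8 [0.0176 0.0259 0.0025]
tip pred [[406.0, 171.0], [403.0, 211.0]]
rail near inner corners pred [[444.0, 145.0], [443.0, 166.0], [438.0, 220.0], [435.0, 238.0]]
plate centre pred [471. 191.]
```

View pics/c5.png

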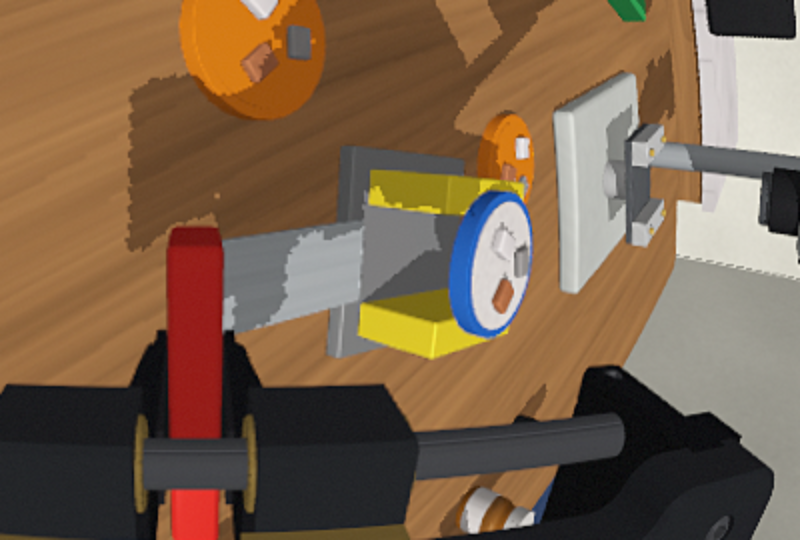

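Run:
```python
from h import *
i=cams.camera_info('wrist'); w=cv2.imread('pics/w7.png')
h=cv2.cvtColor(w,cv2.COLOR_BGR2HSV); m=np.zeros(w.shape[:2],np.uint8); r=(slice(145,240),slice(440,495)); m[r]=cv2.inRange(h[r],(100,100,60),(130,255,255))
P=cv2.convexHull(np.vstack(cv2.findContours(m,cv2.RETR_LIST,cv2.CHAIN_APPROX_NONE)[0]))[:,0]
print(P.min(0),P.max(0))
# rim far half and lateral extremes lie on top rim z=82; near side on bottom rim z=70
Q=np.array([on('wrist',u,v,82,i)[:2] for u,v in P if u>=472]); 
A=np.c_[2*Q,np.ones(len(Q))]; s=np.linalg.lstsq(A,(Q**2).sum(1),rcond=None)[0]; print('circle far rim',s[:2].round(1),np.sqrt(s[2]+s[0]**2+s[1]**2).round(1))
from scipy.optimize import least_squares
f=least_squares(lambda c:np.hypot(*(Q-c).T)-45,[454,-139]); print('r=45 fit',f.x.round(1),np.abs(f.fun).max().round(1))
Q2=np.array([on('wrist',u,v,70,i)[:2] for u,v in P if u<455]); f=least_squares(lambda c:np.hypot(*(Q2-c).T)-45,[454,-139]); print('near rim fit',f.x.round(1),np.abs(f.fun).max().round(1))
```

```text
[444 156] [485 228]
circle far rim [ 458.5 -137.2] 45.1
r=45 fit [ 458.5 -137.1] 0.6
near rim fit [ 458.5 -135. ] 1.3
```

Call:
carry_out(grip=[1,1,1,1,1], linear=[[0.0145,0.0214,0.0024],[0.0145,0.0214,0.0024],[0.0145,0.0214,0.0024],[0.0145,0.0214,0.0024],[0.0145,0.0214,0.0024]], turn=[0,0,0,0,0])

```text
t: 21.3
eef_pos: [400.0, -294.4, 95.1]
tcp_rot: [1.679, 0.963, 1.345]
ft_force: [0.6, 0.0, -1.8]
opening: 0.142
```

Call:
carry_out(grip=[1,1,1,1,1], linear=[[0.0145,0.0214,0.0024],[0.0145,0.0214,0.0024],[0.0145,0.0214,0.0024],[0.0145,0.0214,0.0024],[0.0145,0.0214,0.0024]], turn=[0,0,0,0,0])

```text
t: 21.8
eef_pos: [425.6, -235.1, 94.9]
tcp_rot: [1.68, 0.962, 1.345]
ft_force: [-0.8, 0.0, -1.3]
opening: 0.147
```

```bash
python3 -c "
from h import *
show(); goto([457.5,-135.5,66],4)"
```

```text
t 21.8 j [-0.916  0.596  1.874  0.506  1.142 -2.477] p [ 425.6 -235.1   94.9] tilt 34.88 az 77.08 blade yaw 71.97 pitch up -0.3 bank(z.z) -3.56 F [-0.8  0.  -1.3] open 0.147
[[0.128, 0.288, 0.949], [0.557, 0.771, -0.309], [-0.82, 0.568, -0.062]]
O [ 458.8 -136.5   48.3] yaw 71.3 pitch -0.35 roll(leftup) 3.56 -> d [-1.3  1.  17.7] L 18.0 per row of 4 [-0.0071  0.0052 -0.0013]
```

Call:
carry_out(grip=[1,1,1,1,1], linear=[[-0.0066,0.0045,-0.0025],[-0.0066,0.0045,-0.0005],[-0.0066,0.0045,-0.0005],[-0.0049,0.0034,0],[-0.0033,0.0023,0]], turn=[0,0,0,0,0])

```text
t: 22.3
eef_pos: [424.5, -236.3, 112.4]
tcp_rot: [1.679, 0.962, 1.344]
ft_force: [0.0, 0.2, -1.9]
opening: 0.146
```

Call:
carry_out(grip=[1,1,1,1,1], linear=[[-0.0033,0.0023,0],[-0.0033,0.0023,0],[-0.0033,0.0023,0],[-0.0033,0.0023,0],[0,0,0]], turn=[0,0,0,0,0])

```text
t: 22.8
eef_pos: [425.0, -236.1, 120.2]
tcp_rot: [1.679, 0.962, 1.345]
ft_force: [-0.2, 0.3, -2.5]
opening: 0.143
```

```bash
python3 -c "
from h import *
show(); goto([457.5,-135.5,90],4)"
```

```text
t 22.8 j [-0.918  0.558  1.856  0.494  1.192 -2.449] p [ 425.  -236.1  120.2] tilt 34.86 az 77.06 blade yaw 71.98 pitch up -0.32 bank(z.z) -3.54 F [-0.2  0.3 -2.5] open 0.143
[[0.128, 0.288, 0.949], [0.557, 0.771, -0.309], [-0.821, 0.568, -0.062]]
O [ 458.3 -137.5   73.6] yaw 71.3 pitch -0.36 roll(leftup) 3.54 -> d [-0.8  2.  16.4] L 17.0 per row of 4 [-0.0062  0.0053 -0.0012]
```

Call:
carry_out(grip=[1,1,1,1,1], linear=[[-0.0066,0.0045,0],[-0.0066,0.0045,0],[-0.0066,0.0045,0],[-0.0066,0.0045,0],[-0.0066,0.0045,0]], turn=[0,0,0,0,0])

```text
t: 23.3
eef_pos: [426.1, -236.6, 140.4]
tcp_rot: [1.679, 0.962, 1.345]
ft_force: [-0.1, -0.4, -2.8]
opening: 0.143
```

Run:
```python
from h import *
show(); goto([457.5,-135.5,130],8)
i=cams.camera_info('wrist'); w=cams.read_camera('wrist'); cv2.imwrite('pics/w8.png',w)
h=cv2.cvtColor(w,cv2.COLOR_BGR2HSV); m=np.zeros(w.shape[:2],np.uint8); r=(slice(120,260),slice(330,480)); m[r]=cv2.inRange(h[r],(100,100,60),(130,255,255))
P=cv2.convexHull(np.vstack(cv2.findContours(m,cv2.RETR_LIST,cv2.CHAIN_APPROX_NONE)[0]))[:,0]
print(P.min(0),P.max(0)); mid=(P[:,0].max()+P[:,0].min())/2+4
from scipy.optimize import least_squares
p,R,O,X,Y,Z=lif()
for zb in (O[2]+4,70):
    Q=np.array([on('wrist',u,v,zb+12,i)[:2] for u,v in P if u>=mid]); f=least_squares(lambda c:np.hypot(*(Q-c).T)-45,O[:2]); d=np.r_[f.x,O[2]]-O; print('if underside',zb.round(1),f.x.round(1),np.abs(f.fun).max().round(1),'in lifter X',(d@X).round(1),'Y',(d@Y).round(1))
    A=np.c_[2*Q,np.ones(len(Q))]; s=np.linalg.lstsq(A,(Q**2).sum(1),rcond=None)[0]; print('free r',np.sqrt(s[2]+s[0]**2+s[1]**2).round(1))
```

```text
t 23.3 j [-0.916  0.53   1.838  0.486  1.232 -2.425] p [ 426.1 -236.6  140.4] tilt 34.87 az 77.07 blade yaw 71.98 pitch up -0.31 bank(z.z) -3.55 F [-0.1 -0.4 -2.8] open 0.143
[[0.128, 0.288, 0.949], [0.557, 0.771, -0.309], [-0.82, 0.568, -0.062]]
O [ 459.4 -138.    93.8] yaw 71.3 pitch -0.35 roll(leftup) 3.55 -> d [-1.9  2.5 36.2] L 36.0 per row of 8 [-0.0071  0.0055 -0.0012]
[342 148] [414 240]
if underside 98.2 [ 452.1 -145.7] 2.4 in lifter X -9.5 Y 4.8
free r 42.9Traceback (most recent call last):
  File "<stdin>", line 10, in <module>
AttributeError: 'int' object has no attribute 'round'
```

```bash
cat > pl.py <<'E'
from h import *
from scipy.optimize import least_squares
def hull(im,roi):
    h=cv2.cvtColor(im,cv2.COLOR_BGR2HSV); m=np.zeros(im.shape[:2],np.uint8); x0,y0,x1,y1=roi
    m[y0:y1,x0:x1]=cv2.inRange(h[y0:y1,x0:x1],(103,100,50),(130,255,255))
    n,l,st,_=cv2.connectedComponentsWithStats(m); k=[j for j in range(1,n) if st[j,4]>6]; m=np.isin(l,k).astype(np.uint8)
    return cv2.convexHull(np.vstack(cv2.findContours(m,cv2.RETR_LIST,cv2.CHAIN_APPROX_NONE)[0]))[:,0].astype(float)
def fit(save='wl'):
    p,R,O,X,Y,Z=lif(); i=cams.camera_info('wrist'); w=cams.read_camera('wrist'); s=cams.read_camera('scene'); cv2.imwrite(f'pics/{save}.png',w); cv2.imwrite(f'pics/{save}s.png',s); si=cams.camera_info('scene')
    g=proj('scene',O+10*Z,si).astype(int); H={'wrist':(hull(w,(330,120,520,260)),i),'scene':(hull(s,(g[0]-30,g[1]-28,g[0]+30,g[1]+28)),si)}
    g=proj('top',O+10*Z).astype(int); t=cams.read_camera('top'); 
    print({k:(v[0].min(0),v[0].max(0)) for k,v in H.items()})
    a=np.linspace(0,2*np.pi,72,endpoint=False)
    def box(n,i,c,N):  # extents of disc silhouette along 8 directions
        u=np.cross(N,[1,0,0.]);u/=np.linalg.norm(u);v=np.cross(N,u)
        P=np.array([proj(n,c+q*N+45*(np.cos(t)*u+np.sin(t)*v),i) for t in a for q in(0,12)])
        return P
    D=np.array([[np.cos(t),np.sin(t)] for t in np.linspace(0,2*np.pi,16,endpoint=False)])
    def res(q):
        return np.concatenate([ (D@H[n][0].T).max(1)-(D@box(n,H[n][1],q,Z).T).max(1) for n in H])
    f=least_squares(res,O+4*Z); d=f.x-O; print('underside centre',f.x.round(1),'rms px',np.sqrt((f.fun**2).mean()).round(2),'in lifter X %.1f Y %.1f Z %.1f'%(d@X,d@Y,d@Z)); return f.x
if __name__=='__main__': import sys; show(); fit(sys.argv[1])
E
python3 pl.py w9
```

```text
t 23.35 j [-0.916  0.529  1.837  0.486  1.233 -2.425] p [ 426.3 -236.7  140.9] tilt 34.85 az 77.02 blade yaw 71.98 pitch up -0.33 bank(z.z) -3.52 F [ 0.3 -0.9 -3.1] open 0.145
[[0.128, 0.288, 0.949], [0.557, 0.771, -0.309], [-0.821, 0.568, -0.061]]
{'wrist': (array([342., 148.]), array([414., 240.])), 'scene': (array([270., 181.]), array([296., 190.]))}
underside centre [ 461.4 -134.6   88.7] rms px 2.33 in lifter X 4.0 Y -0.9 Z -5.4
```

Run:
```python
from h import *
w=cv2.imread('pics/w9.png'); s=cv2.imread('pics/w9s.png')
a=cv2.resize(w[110:270,290:450],(400,400)); b=cv2.resize(s[150:230,225:325],(500,400),interpolation=cv2.INTER_CUBIC)[:, :400]
p,R,O,X,Y,Z=lif(); i=cams.camera_info('wrist')
for u,v in [(35,22),(35,-22),(-72,22),(-72,-22)]:
    q=O+u*X+v*Y+4*Z; print(u,v,'wrist crop',((proj('wrist',q,i)-[290,110])*2.5).round(0),'scene crop',((proj('scene',q)-[225,150])*5).round(0)+[400,0])
cv2.imwrite('pics/c6.png',np.hstack([a,b]))
```

```text
35 22 wrist crop [288. 149.] scene crop [752. 152.]
35 -22 wrist crop [280. 251.] scene crop [725. 193.]
-72 22 wrist crop [ 75. 182.] scene crop [607. 115.]
-72 -22 wrist crop [ 75. 308.] scene crop [577. 155.]
```

View pics/c6.png

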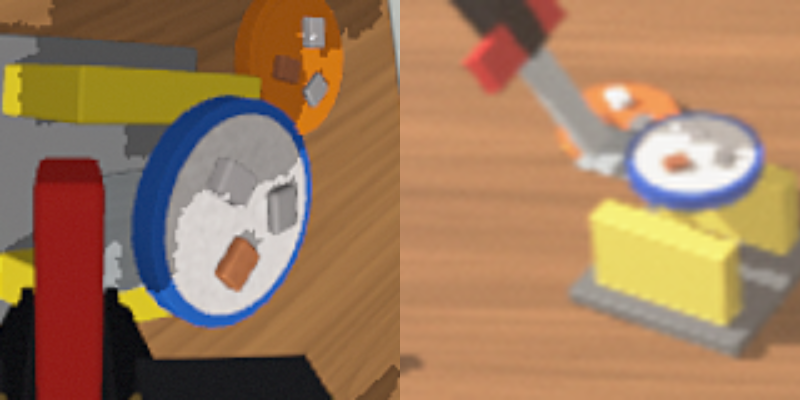

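```bash
cat > pw.py <<'E'
from pl import *
def wfit(P,i,O,X,Y,Z):
    a=np.linspace(0,2*np.pi,90,endpoint=False); D=np.array([[np.cos(t),np.sin(t)] for t in np.linspace(0,2*np.pi,24,endpoint=False)])
    def sil(q): c=O+q[0]*X+q[1]*Y+q[2]*Z; return np.array([proj('wrist',c+k*Z+45*(np.cos(t)*X+np.sin(t)*Y),i) for t in a for k in(0,12)])
    r=lambda q:(D@P.T).max(1)-(D@sil(q).T).max(1)
    for f in (least_squares(lambda q:r([q[0],q[1],4]),[0,0.]),least_squares(r,[0,0,4.])): print('plate in lifter frame',f.x.round(1),'rms px',np.sqrt((f.fun**2).mean()).round(2))
if __name__=='__main__':
    import sys
    p,R,O,X,Y,Z=lif(); i=cams.camera_info('wrist'); w=cams.read_camera('wrist') if len(sys.argv)<2 else cv2.imread(sys.argv[1])
    P=hull(w,(330,120,480,260)); print(P.min(0),P.max(0)); wfit(P,i,O,X,Y,Z); show(); goto([457,-137,130],8)
E
python3 pw.py pics/w9.png
```

```text
[342. 148.] [414. 240.]
plate in lifter frame [-4.5  2.6] rms px 1.75
plate in lifter frame [ 3.5 -0.4 -4.5] rms px 0.22
t 23.5 j [-0.917  0.53   1.838  0.486  1.232 -2.425] p [ 426.1 -236.6  140. ] tilt 34.87 az 77.06 blade yaw 71.97 pitch up -0.31 bank(z.z) -3.55 F [-0.3  0.3 -2.5] open 0.145
[[0.128, 0.288, 0.949], [0.557, 0.771, -0.309], [-0.82, 0.568, -0.062]]
O [ 459.4 -138.    93.4] yaw 71.3 pitch -0.36 roll(leftup) 3.55 -> d [-2.4  1.  36.6] L 37.0 per row of 8 [-0.0074  0.0052 -0.0012]
```

```bash
cat >> pw.py <<'E'
    a=np.linspace(0,2*np.pi,90,endpoint=False); D=np.array([[np.cos(t),np.sin(t)] for t in np.linspace(0,2*np.pi,24,endpoint=False)])
    def sil(q):
        N=Z+q[3]*X+q[4]*Y; N/=np.linalg.norm(N); u=X-q[3]*Z; u/=np.linalg.norm(u); v=np.cross(N,u); c=O+q[0]*X+q[1]*Y+q[2]*Z
        return np.array([proj('wrist',c+k*N+45*(np.cos(t)*u+np.sin(t)*v),i) for t in a for k in(0,12)])
    f=least_squares(lambda q:(D@P.T).max(1)-(D@sil(q).T).max(1),[0,0,4.,0,0]); print('with tilt',f.x[:3].round(1),'pitch down deg',np.degrees(f.x[3]).round(1),'right-lean',-np.degrees(f.x[4]).round(1),np.sqrt((f.fun**2).mean()).round(2),'sd',np.sqrt(np.diag(np.linalg.inv(f.jac.T@f.jac))*.05).round(3))
E
python3 pw.py pics/w9.png | grep tilt
```

```text
t 23.5 j [-0.917  0.53   1.838  0.486  1.232 -2.425] p [ 426.1 -236.6  140. ] tilt 34.87 az 77.06 blade yaw 71.97 pitch up -0.31 bank(z.z) -3.55 F [-0.3  0.3 -2.5] open 0.145
with tilt [ 3.9 -0.5 -4.9] pitch down deg 0.2 right-lean -0.9 0.19 sd [0.337 0.14  0.312 0.004 0.004]
```

Run:
```python
import cv2,numpy as np
from h import cams
cv2.imwrite('pics/w10.png',cams.read_camera('wrist'))
for n in ('w5','w6','w7','w8','w9','w10'):
    im=cv2.imread(f'pics/{n}.png'); h=cv2.cvtColor(im,cv2.COLOR_BGR2HSV)
    m=cv2.inRange(h,(0,150,40),(8,255,255))|cv2.inRange(h,(173,150,40),(179,255,255)); m[:, :280]=0; m[:,350:]=0; m[:120]=0; m[300:]=0
    ys,xs=np.nonzero(m); r=[(xs[ys==y].min(),xs[ys==y].max()) for y in (190,200,210)]
    print(n,'top row',ys.min(),r)
```

```text
w5 top row 173 [(np.int64(303), np.int64(330)), (np.int64(303), np.int64(330)), (np.int64(303), np.int64(330))]
w6 top row 173 [(np.int64(303), np.int64(330)), (np.int64(303), np.int64(330)), (np.int64(303), np.int64(330))]
w7 top row 173 [(np.int64(303), np.int64(331)), (np.int64(303), np.int64(330)), (np.int64(304), np.int64(330))]
w8 top row 174 [(np.int64(304), np.int64(331)), (np.int64(304), np.int64(330)), (np.int64(304), np.int64(330))]
w9 top row 174 [(np.int64(304), np.int64(331)), (np.int64(304), np.int64(330)), (np.int64(304), np.int64(330))]
w10 top row 174 [(np.int64(304), np.int64(331)), (np.int64(304), np.int64(330)), (np.int64(304), np.int64(330))]
```

```bash
cat > st.py <<'E'
from h import *
i=cams.camera_info('wrist'); p,R=tool(); T=np.eye(4);T[:3,:3]=R;T[:3,3]=p
Tc=np.linalg.inv(T)@np.linalg.inv(i['view'])
def info(pos,rot):
    T=np.eye(4);T[:3,:3]=Ro.from_euler('xyz',rot).as_matrix();T[:3,3]=pos
    j=dict(i); j['view']=np.linalg.inv(T@Tc); return j
I={'w1':info([571.1,-357.7,228.8],[1.6,.96,1.349]),'w7':info([373.1,-353.4,90.9],[1.686,.957,1.352]),'w10':i}
if __name__=='__main__':
    for n in ('w1','w7','w10','scene0'):
        im=cv2.imread(f'pics/{n}.png'); inf=I.get(n) or cams.camera_info('scene'); cam='wrist' if n[0]=='w' else 'scene'
        g=np.array([proj(cam,[546+a,242+b,90],inf) for a in(-75,75) for b in (-70,70)]); x0,y0=np.maximum(g.min(0).astype(int),0); x1,y1=g.max(0).astype(int)
        h=cv2.cvtColor(im,cv2.COLOR_BGR2HSV); m=np.zeros(im.shape[:2],np.uint8); m[y0:y1,x0:x1]=cv2.inRange(h[y0:y1,x0:x1],(12,70,90),(32,255,255))
        k,l,s,c=cv2.connectedComponentsWithStats(m); print(n,(x0,y0,x1,y1),[(c[j].round(1).tolist(),int(s[j,4])) for j in range(1,k) if s[j,4]>1 and s[j,4]<200])
        c=np.array([546,242,0]);e=np.array([np.cos(np.radians(86.7)),np.sin(np.radians(86.7)),0]);q=np.array([-e[1],e[0],0])
        for z in (78,103): print('   pred nubs z',z,[proj(cam,c+a*e+b*q+[0,0,z],inf).round(0).tolist() for a in(-31,31) for b in(44,-44)])
E
python3 st.py
```

```text
w1 (np.int64(474), np.int64(44), np.int64(504), np.int64(115)) [([484.3, 59.0], 9), ([487.1, 98.7], 9)]
   pred nubs z 78 [[480.0, 59.0], [483.0, 98.0], [490.0, 59.0], [493.0, 95.0]]
   pred nubs z 103 [[490.0, 58.0], [493.0, 98.0], [500.0, 58.0], [502.0, 96.0]]
w7 (np.int64(540), np.int64(110), np.int64(554), np.int64(196)) [([547.2, 116.8], 190), ([545.5, 136.0], 6)]
   pred nubs z 78 [[541.0, 135.0], [541.0, 174.0], [547.0, 128.0], [547.0, 165.0]]
   pred nubs z 103 [[551.0, 136.0], [551.0, 176.0], [557.0, 129.0], [556.0, 166.0]]
w10 (np.int64(497), np.int64(97), np.int64(525), np.int64(195)) [([507.0, 125.8], 10), ([508.9, 170.6], 11)]
   pred nubs z 78 [[501.0, 125.0], [503.0, 170.0], [512.0, 118.0], [514.0, 160.0]]
   pred nubs z 103 [[513.0, 126.0], [515.0, 172.0], [523.0, 119.0], [525.0, 161.0]]
scene0 (np.int64(378), np.int64(189), np.int64(428), np.int64(221)) [([394.0, 196.5], 2), ([394.5, 214.5], 4), ([415.3, 216.3], 3)]
   pred nubs z 78 [[392.0, 198.0], [392.0, 216.0], [411.0, 200.0], [413.0, 218.0]]
   pred nubs z 103 [[392.0, 192.0], [393.0, 210.0], [412.0, 193.0], [414.0, 212.0]]
```

```bash
cat > st2.py <<'E'
from st import *
from scipy.optimize import least_squares
obs=[('w1',(-31,44),(484.3,59)),('w1',(-31,-44),(487.1,98.7)),('w7',(-31,44),(545.5,136)),('w10',(-31,44),(507,125.8)),('w10',(-31,-44),(508.9,170.6)),('scene0',(-31,44),(394,196.5)),('scene0',(-31,-44),(394.5,214.5)),('scene0',(31,-44),(415.3,216.3))]
S=cams.camera_info('scene')
def res(q,use):
    e=np.array([np.cos(q[3]),np.sin(q[3]),0]);n=np.array([-e[1],e[0],0]); o=[]
    for k,(a,b),px in obs:
        if k in use:
            c=np.array([q[0],q[1],q[2]])+a*e+b*n; o.append(proj('scene' if k[0]=='s' else 'wrist',c,I.get(k,S))-px)
    o=np.concatenate(o); return np.r_[o,(q[3]-np.radians(86.7))/np.radians(.7)]
for use in (('w1','w7','w10','scene0'),('w1','w7','w10'),('w10',),('w1',),('scene0',)):
    f=least_squares(res,[546,242,90,np.radians(86.7)],args=(use,)); print(use,f.x[:3].round(1),np.degrees(f.x[3]).round(1),f.fun.round(1)[:-1])
E
python3 st2.py
```

```text
('w1', 'w7', 'w10', 'scene0') [548.3 248.1  87.5] 86.6 [ 0.2  0.3  0.4 -0.1 -0.3 -0.2 -0.2 -0.  -0.1  0.1 -0.1 -0.1 -0.   0.1
  0.  -0.2]
('w1', 'w7', 'w10') [547.6 246.   88.3] 86.7 [ 0.1  0.1  0.4 -0.2 -0.1 -0.1 -0.2  0.  -0.1  0.3]
('w10',) [548.7 249.4  87.4] 86.7 [-0.1  0.   0.1 -0. ]
('w1',) [547.2 240.6  90.1] 86.7 [-0.1  0.   0.1 -0. ]
('scene0',) [544.3 249.   83.9] 86.7 [-0.1  0.   0.   0.1  0.  -0.1]
```

Call:
carry_out(grip=[1,1,1,1,1], linear=[[-0.006,0.004,0],[-0.008,0.0055,0],[-0.008,0.0055,0],[-0.008,0.0055,0],[-0.006,0.004,0]], turn=[-0.002,-0.004,-0.004,-0.004,-0.004])

```text
t: 24.05
eef_pos: [427.2, -237.1, 162.3]
tcp_rot: [1.621, 0.962, 1.345]
ft_force: [0.3, 0.3, -2.1]
opening: 0.144
```

Call:
carry_out(grip=[1,1,1,1,1], linear=[[0,0,0],[0,0,0],[0,0,0],[0,0,0],[0,0,0]], turn=[-0.004,-0.004,-0.004,-0.004,-0.004])

```text
t: 24.55
eef_pos: [427.0, -237.0, 161.6]
tcp_rot: [1.56, 0.962, 1.346]
ft_force: [-0.2, 0.4, -2.6]
opening: 0.147
```

Call:
carry_out(grip=[1,1,1,1], linear=[[0,0,0],[0,0,0],[0,0,0],[0,0,0]], turn=[-0.004,-0.004,-0.004,0])

```text
t: 24.95
eef_pos: [427.1, -237.1, 161.7]
tcp_rot: [1.522, 0.962, 1.345]
ft_force: [-0.5, 0.2, -3.5]
opening: 0.145
```

```bash
cat >> h.py <<'E'
OFF=[3.7,-.4,-4.7]
def gotoC(Ct,n=1):
    p,R,O,X,Y,Z=lif(); C=O+OFF[0]*X+OFF[1]*Y+OFF[2]*Z; d=np.array(Ct,float)-C; r=np.radians(86.6); e=np.array([np.cos(r),np.sin(r)]); A=np.array([548.3,248.1]); q=C[:2]-A
    print('C',C.round(1),'rel scope along %.1f left %.1f'%(q@e,q@[-e[1],e[0]]),'yaw',np.degrees(np.arctan2(X[1],X[0])).round(1),'pitch',np.degrees(X[2]).round(2),'leftup',np.degrees(Y[2]).round(2),'d',d.round(1),'L',np.linalg.norm(d).round(0),'per row of',n,(R.T@d/500/n).round(4))
E
python3 pw.py; python3 -c "
from h import *
gotoC([539.4,98,112],14)"
```

```text
[342. 148.] [414. 240.]
plate in lifter frame [-4.6  2.7] rms px 1.72
plate in lifter frame [ 3.3 -0.2 -4.4] rms px 0.22
t 25.0 j [-0.916  0.501  1.817  0.479  1.276 -2.557] p [ 427.1 -237.1  161.7] tilt 34.88 az 77.08 blade yaw 79.34 pitch up -0.18 bank(z.z) 1.58 F [ 0.1  0.7 -2. ] open 0.145
[[0.128, 0.136, 0.982], [0.557, 0.809, -0.185], [-0.82, 0.571, 0.028]]
O [ 451.5 -135.7  115.6] yaw 78.7 pitch -0.16 roll(leftup) -1.58 -> d [ 5.5 -1.3 14.4] L 15.0 per row of 8 [-0.003   0.002   0.0015]
with tilt [ 3.5 -0.3 -4.6] pitch down deg 0.4 right-lean -0.8 0.17 sd [0.336 0.139 0.311 0.004 0.004]
C [ 452.8 -132.2  110.9] rel scope along -385.3 left 72.8 yaw 78.7 pitch -0.16 leftup -1.58 d [ 86.6 230.2   1.1] L 246.0 per row of 14 [0.0198 0.0284 0.0061]
```

Call:
carry_out(grip=[1,1,1,1,1], linear=[[0.006,0.009,0.002],[0.0138,0.0194,0.0041],[0.0198,0.0284,0.0061],[0.0198,0.0284,0.0061],[0.0198,0.0284,0.0061]], turn=[0,0,0,0,0])

```text
t: 25.5
eef_pos: [452.3, -169.4, 162.1]
tcp_rot: [1.523, 0.962, 1.346]
ft_force: [0.2, 0.6, -3.1]
opening: 0.145
```

Call:
carry_out(grip=[1,1,1,1,1], linear=[[0.0198,0.0284,0.0061],[0.0198,0.0284,0.0061],[0.0198,0.0284,0.0061],[0.0198,0.0284,0.0061],[0.0198,0.0284,0.0061]], turn=[0,0,0,0,0])

```text
t: 26.0
eef_pos: [483.2, -87.0, 162.5]
tcp_rot: [1.523, 0.962, 1.346]
ft_force: [-0.3, 0.3, -2.5]
opening: 0.148
```

Call:
carry_out(grip=[1,1,1,1,1], linear=[[0.0198,0.0284,0.0061],[0.0198,0.0284,0.0061],[0.0198,0.0284,0.0061],[0.0138,0.0194,0.0041],[0.006,0.009,0.002]], turn=[0,0,0,0,0])

```text
t: 26.5
eef_pos: [507.7, -21.6, 162.7]
tcp_rot: [1.523, 0.962, 1.347]
ft_force: [-0.9, 0.0, -3.2]
opening: 0.145
```

```bash
python3 pw.py
python3 - <<'E'
from h import *
gotoC([548.3,248.1,106],12)
i=cams.camera_info('wrist'); im=cams.read_camera('wrist'); cv2.imwrite('pics/w11.png',im)
h=cv2.cvtColor(im,cv2.COLOR_BGR2HSV); x0,y0,x1,y1=380,80,540,260; m=np.zeros(im.shape[:2],np.uint8); m[y0:y1,x0:x1]=cv2.inRange(h[y0:y1,x0:x1],(12,70,90),(32,255,255))
k,l,s,c=cv2.connectedComponentsWithStats(m); print([(c[j].round(1).tolist(),int(s[j,4])) for j in range(1,k) if 3<s[j,4]<400])
e=np.array([.0593,.9982,0]);n=np.array([-e[1],e[0],0]); print('pred nubs',[proj('wrist',np.array([548.3,248.1,87.5])+a*e+b*n,i).round(0).tolist() for a in(-31,31) for b in(44,-44)])
E
```

```text
[342. 148.] [414. 240.]
plate in lifter frame [-4.4  2.6] rms px 1.69
plate in lifter frame [ 3.3 -0.3 -4.2] rms px 0.17
t 26.55 j [-0.503  0.437  1.942  0.68   1.065 -2.328] p [507.8 -21.6 162.8] tilt 34.89 az 77.17 blade yaw 79.43 pitch up -0.16 bank(z.z) 1.58 F [-0.6  0.  -2.8] open 0.147
[[0.127, 0.135, 0.983], [0.558, 0.81, -0.183], [-0.82, 0.571, 0.028]]
O [532.1  79.8 116.7] yaw 78.7 pitch -0.15 roll(leftup) -1.58 -> d [ -75.1 -216.8   13.3] L 230.0 per row of 8 [-0.0353 -0.0445 -0.0084]
with tilt [ 3.9 -0.4 -4.8] pitch down deg 0.0 right-lean -0.8 0.17 sd [0.336 0.139 0.311 0.004 0.004]
C [533.3  83.3 112. ] rel scope along -165.4 left 5.2 yaw 78.7 pitch -0.15 leftup -1.58 d [ 15.  164.8  -6. ] L 166.0 per row of 12 [ 0.0165  0.022  -0.0026]
[([457.8, 127.3], 23), ([434.3, 132.6], 29), ([432.0, 195.7], 23)]
pred nubs [[434.0, 132.0], [432.0, 195.0], [457.0, 127.0], [455.0, 184.0]]
```

Call:
carry_out(grip=[1,1,1,1,1], linear=[[0.005,0.007,-0.0008],[0.0098,0.0138,-0.0016],[0.0147,0.0207,-0.0024],[0.0147,0.0207,-0.0024],[0.0147,0.0207,-0.0024]], turn=[0,0,0,0,0])

```text
t: 27.1
eef_pos: [512.3, 28.8, 162.0]
tcp_rot: [1.523, 0.962, 1.346]
ft_force: [0.9, 0.3, -1.9]
opening: 0.145
```

Call:
carry_out(grip=[1,1,1,1,1], linear=[[0.0147,0.0207,-0.0024],[0.0147,0.0207,-0.0024],[0.0147,0.0207,-0.0024],[0.0147,0.0207,-0.0024],[0.0147,0.0207,-0.0024]], turn=[0,0,0,0,0])

```text
t: 27.6
eef_pos: [518.3, 92.2, 161.2]
tcp_rot: [1.523, 0.962, 1.345]
ft_force: [0.4, 0.1, -2.1]
opening: 0.146
```

Call:
carry_out(grip=[1,1,1,1,1], linear=[[0.0147,0.0207,-0.0024],[0.0147,0.0207,-0.0024],[0.0147,0.0207,-0.0024],[0.0098,0.0138,-0.0016],[0.005,0.007,-0.0008]], turn=[0,0,0,0,0])

```text
t: 28.1
eef_pos: [522.8, 142.9, 160.7]
tcp_rot: [1.523, 0.962, 1.346]
ft_force: [-0.4, 0.4, -2.8]
opening: 0.146
```

```bash
python3 pw.py; python3 -c "
from h import *
gotoC([548.3,248.1,92],6)"
```

```text
[342. 148.] [414. 240.]
plate in lifter frame [-4.6  2.9] rms px 1.66
plate in lifter frame [ 2.9  0.1 -4. ] rms px 0.3
t 28.15 j [-0.176  0.418  1.989  0.823  0.893 -2.154] p [522.8 142.9 160.7] tilt 34.88 az 77.13 blade yaw 79.38 pitch up -0.17 bank(z.z) 1.58 F [-0.   0.4 -2.4] open 0.144
[[0.127, 0.136, 0.983], [0.558, 0.809, -0.184], [-0.82, 0.571, 0.028]]
O [547.2 244.3 114.6] yaw 78.7 pitch -0.15 roll(leftup) -1.58 -> d [ -90.2 -381.3   15.4] L 392.0 per row of 8 [-0.0592 -0.078  -0.0045]
with tilt [ 3.1 -0.  -4.2] pitch down deg 0.4 right-lean -1.1 0.24 sd [0.335 0.138 0.31  0.004 0.004]
C [548.4 247.9 109.9] rel scope along -0.2 left -0.1 yaw 78.7 pitch -0.15 leftup -1.58 d [ -0.1   0.2 -17.9] L 18.0 per row of 6 [ 0.0049 -0.0033 -0.0002]
```

Call:
carry_out(grip=[1,1,1,1,1], linear=[[0.004,-0.0028,0],[0.0057,-0.004,-0.0002],[0.0057,-0.004,-0.0002],[0.0049,-0.0034,-0.0002],[0.0033,-0.0023,0]], turn=[0,0,0,0,0])

```text
t: 28.65
eef_pos: [523.0, 141.7, 145.8]
tcp_rot: [1.523, 0.962, 1.345]
ft_force: [-0.2, -1.0, -2.8]
opening: 0.144
```

Call:
carry_out(grip=[1,1,1,1], linear=[[0.0025,-0.0017,0],[0.0025,-0.0017,0],[0.0025,-0.0017,0],[0,0,0]], turn=[0,0,0,0])

```text
t: 29.05
eef_pos: [523.1, 141.9, 141.6]
tcp_rot: [1.523, 0.962, 1.345]
ft_force: [-0.4, 0.0, -3.6]
opening: 0.145
```

```bash
python3 pw.py; python3 -c "
from h import *
gotoC([548.3,248.1,86],6)"
```

```text
[343. 148.] [414. 240.]
plate in lifter frame [-4.4  2.8] rms px 1.65
plate in lifter frame [ 3.1 -0.  -4. ] rms px 0.28
t 29.1 j [-0.178  0.449  2.006  0.853  0.861 -2.201] p [523.1 141.9 141.7] tilt 34.88 az 77.08 blade yaw 79.34 pitch up -0.18 bank(z.z) 1.58 F [-0.1 -0.4 -3.3] open 0.146
[[0.128, 0.136, 0.982], [0.557, 0.809, -0.185], [-0.82, 0.571, 0.028]]
O [547.5 243.3  95.6] yaw 78.7 pitch -0.16 roll(leftup) -1.58 -> d [ -90.5 -380.3   34.4] L 392.0 per row of 8 [-0.0629 -0.0751 -0.0044]
with tilt [ 3.1  0.  -4. ] pitch down deg 0.4 right-lean -0.5 0.25 sd [0.334 0.138 0.31  0.004 0.004]
C [548.8 246.8  90.9] rel scope along -1.3 left -0.6 yaw 78.7 pitch -0.16 leftup -1.58 d [-0.5  1.3 -4.9] L 5.0 per row of 6 [ 0.0016 -0.0006 -0.0003]
```

Call:
carry_out(grip=[1,1,1], linear=[[0.0031,-0.0009,-0.0003],[0.0031,-0.0009,-0.0003],[0,0,0]], turn=[0,0,0])

```text
t: 29.4
eef_pos: [523.0, 143.0, 138.5]
tcp_rot: [1.523, 0.962, 1.346]
ft_force: [0.3, 0.1, -2.4]
opening: 0.146
```

Call:
carry_out(grip=[1,1,1], linear=[[0.0025,-0.0017,0],[0.0025,-0.0017,0],[0,0,0]], turn=[0,0,0])

```text
t: 29.7
eef_pos: [523.1, 143.0, 135.4]
tcp_rot: [1.523, 0.962, 1.346]
ft_force: [-0.8, -0.0, -2.6]
opening: 0.144
```

```bash
python3 pw.py; python3 -c "
from h import *
gotoC([548.3,248.1,82],6)"
```

```text
[342. 148.] [414. 240.]
plate in lifter frame [-4.5  2.8] rms px 1.64
plate in lifter frame [ 2.9  0.  -3.9] rms px 0.25
t 29.75 j [-0.175  0.459  2.011  0.864  0.85  -2.215] p [523.2 143.  135.5] tilt 34.88 az 77.09 blade yaw 79.34 pitch up -0.18 bank(z.z) 1.57 F [ 0.   0.4 -2.6] open 0.143
[[0.128, 0.136, 0.982], [0.557, 0.809, -0.185], [-0.82, 0.571, 0.027]]
O [547.6 244.3  89.5] yaw 78.7 pitch -0.16 roll(leftup) -1.57 -> d [ -90.6 -381.3   40.5] L 394.0 per row of 8 [-0.0643 -0.0745 -0.0043]
with tilt [ 3.2 -0.  -4.2] pitch down deg 0.1 right-lean -0.2 0.22 sd [0.335 0.139 0.311 0.004 0.004]
C [548.8 247.9  84.8] rel scope along -0.2 left -0.6 yaw 78.7 pitch -0.16 leftup -1.57 d [-0.5  0.2 -2.8] L 3.0 per row of 6 [ 0.0008 -0.0005 -0.0002]
```

Call:
carry_out(grip=[1,1,1,1], linear=[[0.0025,-0.0017,-0.001],[0.0025,-0.0017,0],[0.0025,-0.0017,0],[0,0,0]], turn=[0,0,0,0])

```text
t: 30.15
eef_pos: [522.8, 143.1, 130.9]
tcp_rot: [1.523, 0.962, 1.346]
ft_force: [-0.8, -0.1, -2.2]
opening: 0.149
```

```bash
python3 pw.py; python3 -c "
from h import *
gotoC([548.3,248.1,82],6)"
```

```text
[344. 149.] [416. 240.]
plate in lifter frame [-2.4  1.8] rms px 1.56
plate in lifter frame [ 4.  -0.6 -2.7] rms px 0.75
t 30.2 j [-0.175  0.466  2.016  0.872  0.842 -2.228] p [522.8 143.1 131. ] tilt 34.88 az 77.09 blade yaw 79.34 pitch up -0.17 bank(z.z) 1.57 F [-0.1  1.7 -2. ] open 0.144
[[0.128, 0.136, 0.982], [0.557, 0.809, -0.185], [-0.82, 0.571, 0.027]]
O [547.2 244.5  85. ] yaw 78.7 pitch -0.15 roll(leftup) -1.57 -> d [ -90.2 -381.5   45. ] L 395.0 per row of 8 [-0.0653 -0.0738 -0.0042]
with tilt [ 3.2 -0.1 -2.1] pitch down deg -0.2 right-lean 2.6 0.33 sd [0.335 0.139 0.307 0.004 0.004]
C [548.5 248.   80.3] rel scope along -0.1 left -0.2 yaw 78.7 pitch -0.15 leftup -1.57 d [-0.2  0.1  1.7] L 2.0 per row of 6 [-0.0005  0.0003 -0.    ]
```

Call:
carry_out(grip=[1,1,1,1], linear=[[0.0025,-0.0017,0],[0.0025,-0.0017,0],[0.0025,-0.0017,0],[0,0,0]], turn=[0,0,0,0])

```text
t: 30.6
eef_pos: [522.9, 143.2, 126.4]
tcp_rot: [1.523, 0.962, 1.346]
ft_force: [-0.4, 0.2, -2.3]
opening: 0.144
```

```bash
python3 pw.py; python3 -c "
from h import *
gotoC([539.4,98,76],6)"
```

```text
[347. 149.] [420. 242.]
plate in lifter frame [1.8 0.1] rms px 0.79
plate in lifter frame [ 3.4 -0.5  2.4] rms px 0.72
t 30.65 j [-0.175  0.474  2.019  0.88   0.835 -2.239] p [522.9 143.1 126.5] tilt 34.88 az 77.09 blade yaw 79.34 pitch up -0.18 bank(z.z) 1.57 F [ 0.5  0.1 -2.1] open 0.144
[[0.128, 0.136, 0.982], [0.557, 0.809, -0.185], [-0.82, 0.571, 0.027]]
O [547.4 244.5  80.4] yaw 78.7 pitch -0.16 roll(leftup) -1.57 -> d [ -90.4 -381.5   49.6] L 395.0 per row of 8 [-0.0662 -0.0732 -0.0042]
with tilt [ 2.6 -0.   3. ] pitch down deg -0.0 right-lean 2.5 0.28 sd [0.326 0.136 0.291 0.004 0.004]
C [548.6 248.   75.7] rel scope along -0.1 left -0.3 yaw 78.7 pitch -0.16 leftup -1.57 d [  -9.2 -150.     0.3] L 150.0 per row of 6 [-0.0284 -0.0408  0.0062]
```

Call:
carry_out(grip=[1,1,1,1,1], linear=[[-0.004,-0.0058,0.0009],[-0.008,-0.0116,0.0018],[-0.012,-0.0174,0.0027],[-0.0153,-0.0221,0.0034],[-0.0153,-0.0221,0.0034]], turn=[0,0,0,0,0])

```text
t: 31.15
eef_pos: [520.1, 93.4, 126.6]
tcp_rot: [1.522, 0.962, 1.345]
ft_force: [-0.4, -0.1, -2.1]
opening: 0.146
```

Call:
carry_out(grip=[1,1,1,1,1], linear=[[-0.0153,-0.0221,0.0034],[-0.0153,-0.0221,0.0034],[-0.0153,-0.0221,0.0034],[-0.0153,-0.0221,0.0034],[-0.0153,-0.0221,0.0034]], turn=[0,0,0,0,0])

```text
t: 31.65
eef_pos: [516.0, 26.0, 126.6]
tcp_rot: [1.522, 0.962, 1.345]
ft_force: [0.4, -0.0, -1.5]
opening: 0.144
```

Call:
carry_out(grip=[1,1,1,1,1], linear=[[-0.0153,-0.0221,0.0034],[-0.0153,-0.0221,0.0034],[-0.0153,-0.0221,0.0034],[-0.0153,-0.0221,0.0034],[0,0,0]], turn=[0,0,0,0,0])

```text
t: 32.15
eef_pos: [513.0, -28.6, 126.6]
tcp_rot: [1.522, 0.962, 1.343]
ft_force: [-0.3, -0.2, -1.9]
opening: 0.145
```

```bash
cat > chk.py <<'E'
from pl import *
import sys
i=cams.camera_info('wrist'); w=cams.read_camera('wrist'); cv2.imwrite(f'pics/{sys.argv[1]}.png',w)
g=proj('wrist',[548,248,90],i).astype(int); x0,y0=max(g[0]-50,0),max(g[1]-65,0)
P=hull(w,(x0,y0,min(g[0]+50,640),g[1]+65)); print(P.min(0),P.max(0))
a=np.linspace(0,2*np.pi,90,endpoint=False); D=np.array([[np.cos(t),np.sin(t)] for t in np.linspace(0,2*np.pi,24,endpoint=False)])
def sil(q):
    N=np.array([q[3],q[4],1.]); N/=np.linalg.norm(N); u=np.cross([0,1,0],N);u/=np.linalg.norm(u); v=np.cross(N,u)
    return np.array([proj('wrist',q[:3]+k*N+45*(np.cos(t)*u+np.sin(t)*v),i) for t in a for k in(0,12)])
f=least_squares(lambda q:(D@P.T).max(1)-(D@sil(q).T).max(1),[548,248,83,0,0]); e=np.array([.0593,.9982]); d=f.x[:2]-[548.3,248.1]
print('plate',f.x[:3].round(1),'tilt deg',np.degrees(f.x[3:]).round(1),'rms',np.sqrt((f.fun**2).mean()).round(2),'rel along %.1f left %.1f'%(d@e,d@[-e[1],e[0]]))
h=cv2.cvtColor(w,cv2.COLOR_BGR2HSV); m=np.zeros(w.shape[:2],np.uint8); m[y0:g[1]+65,x0:g[0]+50]=cv2.inRange(h[y0:g[1]+65,x0:g[0]+50],(12,70,90),(32,255,255))
k,l,s,c=cv2.connectedComponentsWithStats(m); print('brass',[(c[j].round(1).tolist(),int(s[j,4])) for j in range(1,k) if 3<s[j,4]<300])
n=np.array([-e[1],e[0],0]);E=np.r_[e,0]; print('pred nubs',[proj('wrist',np.array([548.3,248.1,87.5])+a*E+b*n,i).round(0).tolist() for a in(-31,31) for b in(44,-44)])
show()
E
python3 chk.py w12; python3 -c "
from h import *
goto([600,55,40],5)"
```

```text
[451. 126.] [489. 192.]
plate [548.9 252.8  81.6] tilt deg [ 0.4 -0.6] rms 0.22 rel along 4.7 left -0.4
brass [([460.7, 130.7], 31), ([456.8, 196.8], 26)]
pred nubs [[461.0, 131.0], [457.0, 196.0], [482.0, 125.0], [478.0, 184.0]]
t 32.2 j [-0.509  0.501  1.958  0.708  1.005 -2.389] p [512.9 -27.7 126.6] tilt 34.88 az 77.01 blade yaw 79.27 pitch up -0.17 bank(z.z) 1.58 F [ 0.4 -0.  -2.1] open 0.145
[[0.129, 0.137, 0.982], [0.557, 0.809, -0.186], [-0.82, 0.571, 0.028]]
O [537.4  73.7  80.5] yaw 78.6 pitch -0.15 roll(leftup) -1.58 -> d [ 62.6 -18.7 -40.5] L 77.0 per row of 5 [ 0.0124 -0.0119  0.0255]
```

Call:
carry_out(grip=[1,1,1,1,1], linear=[[0.0124,-0.0119,0.0255],[0.0124,-0.0119,0.0255],[0.0124,-0.0119,0.0255],[0.0124,-0.0119,0.0255],[0.0124,-0.0119,0.0255]], turn=[0.003,0.003,0.003,0.003,0.003])

```text
t: 32.7
eef_pos: [575.7, -46.4, 84.2]
tcp_rot: [1.571, 0.962, 1.346]
ft_force: [-1.0, -0.7, -2.7]
opening: 0.147
```

```bash
sed -i 's/^show()/for zz in (81,83,85):\n    f=least_squares(lambda q:(D@P.T).max(1)-(D@sil([q[0],q[1],zz,0,0]).T).max(1),[548,248]); d=f.x-[548.3,248.1]; print(zz,f.x.round(1),np.sqrt((f.fun**2).mean()).round(2),"along %.1f left %.1f"%(d@e,d@[-e[1],e[0]]))\nshow()/' chk.py; python3 chk.py w13; python3 -c "
from h import *
goto([600,55,10],5)"
```

```text
[487.  71.] [518. 142.]
plate [547.8 253.   82.1] tilt deg [-0.   0.7] rms 0.32 rel along 4.9 left 0.8
brass [([492.7, 72.6], 33), ([509.8, 122.2], 5), ([493.3, 146.4], 30)]
pred nubs [[492.0, 73.0], [493.0, 146.0], [510.0, 72.0], [510.0, 137.0]]
81 [548.3 255.7] 0.37 along 7.6 left 0.5
83 [547.4 251.3] 0.42 along 3.1 left 1.0
85 [546.6 246.9] 0.69 along -1.3 left 1.6
t 32.75 j [-0.484  0.638  1.822  0.72   0.995 -2.327] p [576.9 -47.1  83.1] tilt 34.87 az 77.08 blade yaw 77.05 pitch up -0.16 bank(z.z) -0.02 F [ 1.2 -0.2 -4.6] open 0.142
[[0.128, 0.184, 0.975], [0.557, 0.8, -0.224], [-0.82, 0.572, -0.0]]
O [604.2  53.5  36.9] yaw 76.4 pitch -0.16 roll(leftup) 0.02 -> d [ -4.2   1.5 -26.9] L 27.0 per row of 5 [ 0.009  -0.006  -0.0018]
```

Call:
carry_out(grip=[1,1,1,1,1], linear=[[0.0082,-0.0057,0],[0.0082,-0.0057,0],[0.0082,-0.0057,0],[0.0082,-0.0057,0],[0.0082,-0.0057,0]], turn=[0,0,0,0,0])

```text
t: 33.25
eef_pos: [574.5, -46.3, 60.1]
tcp_rot: [1.569, 0.962, 1.345]
ft_force: [-0.4, -0.2, -2.8]
opening: 0.146
```

Call:
carry_out(grip=[1,1,1,1], linear=[[0.0033,-0.0023,0],[0.0033,-0.0023,0],[0.0033,-0.0023,0],[0,0,0]], turn=[0,0,0,0])

```text
t: 33.65
eef_pos: [574.5, -46.3, 54.2]
tcp_rot: [1.57, 0.962, 1.345]
ft_force: [0.2, -0.3, -2.7]
opening: 0.146
```

Call:
carry_out(grip=[1,1], linear=[[0.0033,-0.0023,0],[0,0,0]], turn=[0,0])

```text
t: 33.85
eef_pos: [574.6, -46.3, 52.2]
tcp_rot: [1.57, 0.962, 1.345]
ft_force: [-0.4, -0.4, -2.1]
opening: 0.148
```

Call:
carry_out(grip=[1,1], linear=[[0.0016,-0.0011,0],[0,0,0]], turn=[0,0])

```text
t: 34.05
eef_pos: [574.7, -46.3, 51.4]
tcp_rot: [1.569, 0.962, 1.345]
ft_force: [0.7, 0.5, -1.2]
opening: 0.148
```

Call:
carry_out(grip=[1,1], linear=[[0.0016,-0.0011,0],[0,0,0]], turn=[0,0])

```text
t: 34.25
eef_pos: [574.8, -46.3, 50.9]
tcp_rot: [1.569, 0.961, 1.344]
ft_force: [-0.6, -2.4, 4.3]
opening: 0.144
```

Call:
carry_out(grip=[-0.2,-0.2,-0.2,-0.2,-0.2], linear=[[0,0,0],[0,0,0],[0,0,0],[0,0,0],[0,0,0]], turn=[0,0,0,0,0])

```text
t: 34.75
eef_pos: [574.6, -46.3, 50.3]
tcp_rot: [1.57, 0.962, 1.345]
ft_force: [0.6, 0.0, 0.0]
opening: 0.511
```

Call:
carry_out(grip=[-0.2,-0.2,-0.2,-0.2,-0.2], linear=[[0,0,0],[-0.02,0,0],[-0.04,0,0],[-0.06,0,0],[-0.06,0,0]], turn=[0,0,0,0,0])

```text
t: 35.25
eef_pos: [562.7, -97.2, 125.4]
tcp_rot: [1.571, 0.962, 1.346]
ft_force: [0.0, 1.2, 0.2]
opening: 0.597
```

Call:
carry_out(grip=[-0.2,-0.2,-0.2,-0.2,-0.2], linear=[[-0.06,0,0],[-0.06,0,0],[-0.06,0,0],[0,0,0],[0,0,0]], turn=[0,0,0,0,0])

```text
t: 35.75
eef_pos: [551.3, -146.9, 198.3]
tcp_rot: [1.569, 0.963, 1.344]
ft_force: [0.3, -0.3, 0.1]
opening: 0.602
```

```bash
python3 chk.py w14
python3 - <<'E'
from h import *
s=cams.read_camera('scene'); t=cams.read_camera('top'); w=cv2.imread('pics/w14.png')
a=cv2.resize(s[110:260,270:470],(400,300),interpolation=cv2.INTER_CUBIC); b=cv2.resize(t[130:250,180:340],(400,300),interpolation=cv2.INTER_CUBIC)
c=cv2.resize(w[40:280,240:560],(400,300)); i=cams.camera_info('wrist'); g=np.clip(proj('wrist',[548,248,90],i).astype(int),[50,40],[590,360])
d=cv2.resize(w[g[1]-38:g[1]+37,g[0]-50:g[0]+50],(400,300),interpolation=cv2.INTER_CUBIC)
cv2.imwrite('pics/c7.png',np.vstack([np.hstack([a,b]),np.hstack([c,d])]))
E
```

```text
[450.  80.] [478. 131.]
plate [549.3 261.   76.3] tilt deg [ 0.4 -0.2] rms 0.34 rel along 13.0 left -0.3
brass [([454.4, 82.3], 17), ([456.2, 134.6], 18)]
pred nubs [[454.0, 82.0], [456.0, 134.0], [471.0, 81.0], [473.0, 129.0]]
81 [547.7 253. ] 0.5 along 4.8 left 0.8
83 [547.1 249.5] 0.62 along 1.3 left 1.3
85 [546.4 246.1] 0.76 along -2.1 left 1.8
t 35.8 j [-0.651  0.509  1.679  0.574  1.285 -2.256] p [ 551.2 -146.3  197.6] tilt 34.89 az 77.12 blade yaw 77.12 pitch up -0.14 bank(z.z) -0.0 F [ 1.2 -0.2 -0.2] open 0.602
[[0.127, 0.183, 0.975], [0.558, 0.8, -0.223], [-0.82, 0.572, -0.0]]
```

View pics/c7.png

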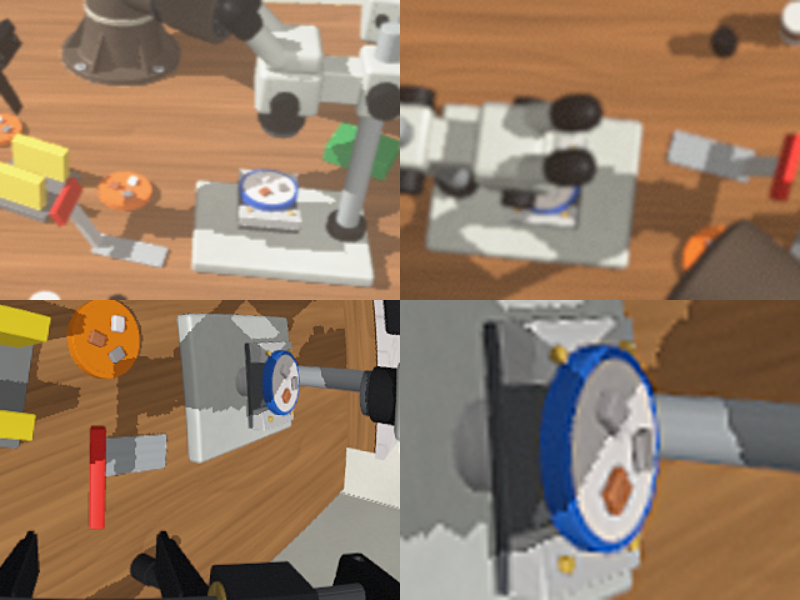

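Run:
```python
from pl import *
s=cams.read_camera('scene'); g=proj('scene',[548.3,248.1,92]).astype(int); P=hull(s,(g[0]-22,g[1]-22,g[0]+22,g[1]+22)); print('blue cols',P.min(0),P.max(0))
a=np.linspace(0,2*np.pi,90)
for dy in (-5,0,5):
    Q=np.array([proj('scene',[548.3+45*np.cos(t),248.1+dy+45*np.sin(t),z]) for t in a for z in(83.5,95.5)]); print(dy,Q.min(0).round(1),Q.max(0).round(1))
print(env.state()['t']); env.job_done()
```

```text
blue cols [390. 206.] [417. 214.]
-5 [387.8 194.8] [417.9 216.6]
0 [389.5 194.9] [419.6 216.6]
5 [391.1 194.9] [421.2 216.7]
35.95
the job is handed in; nothing more can be done
```

The plate is on the microscope stage, flat between the four brass nubs. The lifter stands flat on the bench, clear of the rest and the microscope, and I handed the job in at about 36 s.

- **Tilt:** the move call has no tilt command. I got the 35° tool angle by pushing the arm against its reach limit, where it gives up orientation and keeps the result.
- **Grip:** the first grip closed above the bar, because the fingertips sit about 28 mm short of the stated length. It tipped the lifter, which settled back, and the second grip held (opening 0.145, about 14 mm).
- **Placing:** I slid the blade under the plate and lifted it off the rest. I carried it at about 0.2 m/s or less and lowered it in 1.5 to 2 mm steps. The force change when it landed was too small to feel, so I told from the wrist images that the plate had stopped following the blade. The rail tops are at about 83–84 mm.

**Last checks**
- **Plate:** it lies level within about 1° and within about 2 mm of the axis sideways. The four nubs look evenly spaced around it.
- **Along the blade direction:** the images disagree. With the plate at its likely height of 83–85 mm the offset is −2 to +3 mm. Leaving height free in the fit gave +5 mm, and +13 mm from the last far view, which pins depth poorly. The scene camera's blue edges fit about −4 to +2 mm, though its mask of the plate was only partial. I judged it inside the 8 mm limit, but that is not certain.
- **Lifter:** it touched the bench at +4 N and was released. It looks flat, about 40 mm clear of the microscope base.
- **Bystanders:** I saw no sign that the eyepiece, jar or slide box moved, but did not measure them.

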